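# Clamp down the lid of a pressure marinating pot crosswise

### The arm

A 6-joint arm with a two-finger parallel gripper is mounted at the origin on the work surface. World frame = base frame: x ahead of the robot, y to its left, z up, the work surface at z = 0. Lengths are in mm, angles in rad, forces in N, time in s.
With the tool pointing down it reaches from about 275 to 1000 mm from the base axis. Payload 8.4 kg.
Tool frame: the origin (TCP) lies at the centre of the arm's flange, where the gripper is bolted on; the fingertips stand 173 mm ahead of it and the grasp point (between the pads) lies 155 mm ahead of it (r.nose_length is the distance from the TCP to the fingertips, in mm); z points along the fingers, y is the direction in which the jaws open and shut (so a half turn about z gives the same grasp; the last joint's range is limited). The gripper opens to 85 mm and grips with 20 to 120 N. Pads are 22 mm wide; open, the fingers measure 114 mm over their backs; the gripper's body (76 mm by 85 mm) begins 54 mm behind the grasp point. The pads swing forward as they close: fully open they stand 13 mm farther back than shut.
Start: joints at [1.347, 0.353, 1.633, -0, 1.155, -0.002], TCP at [137.49, 609.693, 404.681] pointing down, gripper open.
Joint ranges: [-2.63, 2.63], [-0.92, 2.1], [0.06, 2.66], [-1.3, 4.44], [0, 2.69], [-3.02, 3.02]. Speed limits (rad/s): [2.22, 2.22, 2.79, 3.14, 3.14, 3.14].

### API

Orientations are given as [roll, pitch, yaw] about the fixed x, y, z axes, in that order (R = Rz(yaw) Ry(pitch) Rx(roll)).
In Python, from rig import r, grab_frame, workorder gives the robot as it stands.
- The arm moves only by the tool carry_out, never from a script. Its argument "steps" is a list that holds one entry, the list of rows, each a list of 5 numbers: the opening in per cent of the stroke, from 0 (shut) to 100 (fully open), then the shift along the tool's x, y, z in m, then the turn about the tool's z in degrees. In form: [[[jaw, x, y, z, spin], ...]]. A call has 1 to 8 rows; each row is the pose to reach, as a shift and turn from the pose measured when the call began, along the tool's axes at that moment; what a row does not reach only later rows make up. A row lasts 1/10 s, in which the tool goes at most 50 mm and 8.59 degrees, less where a joint would pass 70% of its speed; a pose out of reach is approached as far as the arm can. A call with a gripper value outside its range is refused whole. The fingers move at their own pace and stop on an object; "squeeze" is the grip in N (left out, the last holds). Time passes only in rows, so rows that repeat a pose let the fingers close. It gives the time, the measured TCP pose, the force and the opening at its end, in the units of the state.
- r.sense(): the state, without advancing time (a new reading comes with each control period).
- grab_frame(name): name is "scene" or "top" or "wrist"; returns a dict with "image" (420x560x3 uint8, red, green, blue), "intrinsics" (3x3 intrinsics, pixels), "eye" and "rotation" of the camera in the world; the wrist camera has in their place "T_tool_cam" (4x4, takes a point from camera to tool coordinates, whose origin is the TCP and whose axes are the flange's). Camera axes: x right, y up, looking along -z (the intrinsics and any distortion apply to the point x, -y, -z); pixel columns grow to the right and rows downward; lengths in mm; the calibration is good to about 2 mm. A picture is of the moment at which its call begins: read the wrist's pose just before it. There is no depth.
- workorder.sign_off(): hands the job in, once; it reports no verdict.
The state is a dict: "clock": time; "qpos": joint angles; "qvel": joint speeds; "joint_efforts": joint torques, N m; "eef_pos": TCP position; "tcp_rot": TCP orientation; "contact_force": force on the tool from outside, world axes, zero at the start; "wrist_torque": the same for the moment, N m; "opening": opening from 0.0 (shut) to 1.0 (fully open).
Only numpy, scipy, OpenCV 4.12 (cv2) and the standard library are available. Lean on these libraries where they do the work, as an engineer would, in place of code of your own. Each camera call takes 0.05 s, during which the arm holds its last target.

### The job

Clamp the lid onto the pot before it goes into the fridge: tighten the four T-bar nuts clockwise in crisscross order over several passes, starting with one facing pair, and giving every nut a part turn (about a fifth of a turn) before any nut is turned home, so that the lid comes down level and never cocks. Finish with the lid hard down on the rim all round and all four nuts firmly tight but not forced. Leave the apple, orange, pepper and jar where they stand and let go at the end.

Things in the scene. Friction and masses are not known exactly. Their poses are not given: they have to be found in the camera images.
- pot: steel pot, 198 mm across, fixed to the counter. Origin on the counter under its centre, z up. Its flat steel rim is 110 mm above the counter. Four 8 mm studs stand outside the rim, 110 mm from the pot's axis, along the pot's own +x (nut 1), +y (nut 2), -x (nut 3) and -y (nut 4): nuts 1 and 3 face each other, and so do 2 and 4.
- lid: loose round aluminium lid, 199 mm across, 8 mm thick (domed to 18 mm, centre knob to 30 mm), with four forked lugs, also 8 mm thick, around the studs. Origin at the centre of its underside, z up. At first it lies level on a springy rubber gasket, its underside 2.5 to 3.1 mm above the steel rim; fully down, its underside lies on the rim, 110 mm above the counter.
- nut1: dark steel T-bar nut 1 on its stud. Origin on the stud's axis at the underside of its 26 mm flange, which presses on the lid's lug; it only moves up and down, axes parallel to the pot's (they do not turn with the bar). On top stands a flat upright bar 50 mm long, 10 mm thick, reaching 10 to 44 mm above the origin: pinch it across its 10 mm, about 33 mm above the origin.
- nut2: dark steel T-bar nut 2 on its stud. Origin on the stud's axis at the underside of its 26 mm flange, which presses on the lid's lug; it only moves up and down, axes parallel to the pot's (they do not turn with the bar). On top stands a flat upright bar 50 mm long, 10 mm thick, reaching 10 to 44 mm above the origin: pinch it across its 10 mm, about 33 mm above the origin.
- nut3: dark steel T-bar nut 3 on its stud. Origin on the stud's axis at the underside of its 26 mm flange, which presses on the lid's lug; it only moves up and down, axes parallel to the pot's (they do not turn with the bar). On top stands a flat upright bar 50 mm long, 10 mm thick, reaching 10 to 44 mm above the origin: pinch it across its 10 mm, about 33 mm above the origin.
- nut4: dark steel T-bar nut 4 on its stud. Origin on the stud's axis at the underside of its 26 mm flange, which presses on the lid's lug; it only moves up and down, axes parallel to the pot's (they do not turn with the bar). On top stands a flat upright bar 50 mm long, 10 mm thick, reaching 10 to 44 mm above the origin: pinch it across its 10 mm, about 33 mm above the origin.
- wing1 (a joint): turn of the T-bar of nut 1 (rad), clockwise from above (tightening) positive; at q the bar's yaw is the nut's yaw minus q. Starts at 0 to 0.35. Every nut sinks 2.2 mm per rad; at the start it hangs 0.2 to 2.4 mm above the lug.
- wing2 (a joint): turn of the T-bar of nut 2 (rad), clockwise from above (tightening) positive; at q the bar's yaw is the nut's yaw minus q. Each nut meets the untouched lid somewhere between 0.4 and 1.1, and brings the lid onto the steel rim somewhere between 1.9 and 2.4; properly tight is 0.15 to 0.25 further. It differs from nut to nut and must be felt.
- wing3 (a joint): turn of the T-bar of nut 3 (rad), clockwise from above (tightening) positive; at q the bar's yaw is the nut's yaw minus q. Any nut takes about 0.05 N m when slack, 0.07 to 0.15 while squashing the gasket, then climbs steeply, about 0.1 N m per 0.1 rad once the rim is met. 0.25 to 0.33 N m is properly tight; above 0.4 the lug may bend.
- wing4 (a joint): turn of the T-bar of nut 4 (rad), clockwise from above (tightening) positive; at q the bar's yaw is the nut's yaw minus q. A nut tightened early loses some of its load when the others pull the lid further down.
- apple: red apple, 76 mm across, 68 mm tall. Bystander: leave it alone. Origin under its centre.
- orange: orange, 78 mm across, 74 mm tall. Bystander: leave it alone. Origin under its centre.
- pepper: red pepper, 80 mm across, 80 mm tall. Bystander: leave it alone. Origin under its centre.
- jar: amber jar with a steel cap, 68 mm across, 85 mm tall. Bystander: leave it alone. Origin under its centre.

How it is judged (in metres and radians):
On the way, in this order (a step that is already met when the one before it is completed fails the run):
1. one facing pair of nuts has been drawn down (presses on the lid, or is turned beyond 1.2 rad) while the other pair is at most run down to the lid (turned less than 1.2 rad) ((((contact force between each of nut1, nut3 and lid above 0.6 N or value of joint each of wing1, wing3 above 1.2 rad) and value of joint each of wing2, wing4 below 1.2 rad) or ((contact force between each of nut2, nut4 and lid above 0.6 N or value of joint each of wing2, wing4 above 1.2 rad) and value of joint each of wing1, wing3 below 1.2 rad))), for 0.2 s.
2. all four nuts have had a part turn (beyond 1.2 rad) while none is yet turned home (all below 1.85 rad) (value of joint wing1 between 1.2 and 1.85 rad and value of joint wing2 between 1.2 and 1.85 rad and value of joint wing3 between 1.2 and 1.85 rad and value of joint wing4 between 1.2 and 1.85 rad), for 0.2 s.
At the end, for the whole second after the job is handed in: every nut presses on the lid with 12 to 50 N, the lid is level within 0.006 rad and down on the rim (underside less than 1.5 mm above it) (contact force between nut1 and lid between 12 and 50 N and contact force between nut2 and lid between 12 and 50 N and contact force between nut3 and lid between 12 and 50 N and contact force between nut4 and lid between 12 and 50 N and angle between lid's own z axis and vertical below 0.006 rad and z of lid in the frame of pot below 0.1115 m); the robot touches nothing.
It fails at once if the lid is cocked by more than 0.018 rad (angle between lid's own z axis and vertical above 0.018 rad).
It fails at once if a nut is forced: it presses on the lid with more than 50 N (contact force between any of nut1, nut2, nut3, nut4 and lid above 50 N).
It fails at once if a bystander is shifted by more than 30 mm (distance of any of apple, orange, pepper, jar from where it was at the start of the episode above 0.03 m).
It also fails if it takes over 72 s, if anything falls off the work surface, if the arm or the gripper's body presses on something with over 40 N, if the wrist force passes 120 N, or if a joint passes its speed limit or range.

## Working session

There is one attempt and no reset: what is moved stays moved. The work goes in short steps, Python scripts to look and compute and a tool call to move; the robot and the scene stay as the last step left them, time stands still between calls to the robot, and variables do not carry over. Pictures are saved under pics/ and viewed, and the job is handed in when it is done.

Besides the shell and the picture viewer there is one more tool, called after "Call:" by a JSON object that holds its "api" and its "payload". carry_out: Moves the arm, as the interface text tells. Its arguments: {"type":"object","properties":{"steps":{"type":"array","items":{"type":"array","items":{"type":"array","items":{"type":"number"}}}},"squeeze":{"type":"number"}},"required":["steps"]}

```bash
ls; mkdir -p pics; python3 - <<'E'
from rig import r, grab_frame, workorder
import cv2,numpy as np
s=r.sense(); print(s)
for n in ["scene","top","wrist"]:
    f=grab_frame(n); cv2.imwrite(f"pics/{n}0.png",f["image"][:,:,::-1])
    print(n,{k:np.round(v,3).tolist() for k,v in f.items() if k!="image"})
print(r.nose_length)
E
```

```text
pics
{'clock': 0.0, 'qpos': array([ 1.34661160e+00,  3.53650745e-01,  1.63416936e+00, -1.28085763e-05,
        1.15516540e+00, -2.41657462e-03]), 'qvel': array([ 0.00108777, -0.00048465,  0.00033217,  0.00066733, -0.00013753,
        0.00136543]), 'joint_efforts': array([ 1.26798572e-03, -6.05269575e+01, -3.42061508e+01,  6.07464312e-05,
        9.59143013e-03, -8.84466772e-06]), 'eef_pos': array([137.42955806, 609.45318996, 403.94480867]), 'tcp_rot': array([-3.14019978e+00,  8.34490061e-06,  2.91982969e+00]), 'contact_force': array([-0.68975506, -0.26663934, -0.62039468]), 'wrist_torque': array([ 0.0378013 , -0.07107382,  0.050504  ]), 'opening': 1.0005461257819288}
scene {'intrinsics': [[384.651, 0.0, 282.869], [0.0, 384.651, 204.95], [0.0, 0.0, 1.0]], 'eye': [1116.084, -790.138, 855.755], 'rotation': [0.897, -0.007, 0.598]}
top {'intrinsics': [[496.186, 0.0, 289.084], [0.0, 496.186, 213.794], [0.0, 0.0, 1.0]], 'eye': [334.766, -15.461, 1475.708], 'rotation': [0.173, 0.021, -1.543]}
wrist {'intrinsics': [[350.964, 0.0, 276.281], [0.0, 350.964, 208.618], [0.0, 0.0, 1.0]], 'T_tool_cam': [[-0.001, 0.964, 0.266, 65.75], [1.0, 0.0, 0.0, -1.31], [0.0, 0.266, -0.964, 30.645], [0.0, 0.0, 0.0, 1.0]]}
173.4
```

View pics/scene0.png

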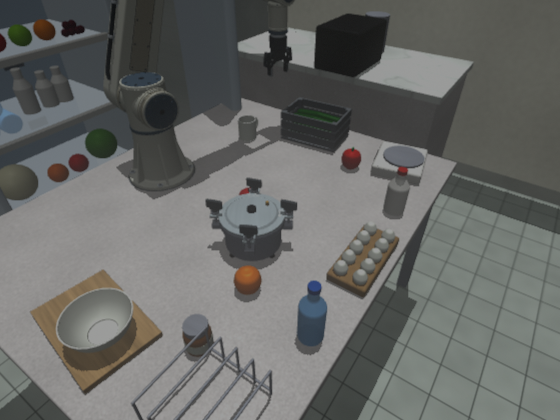

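View pics/top0.png

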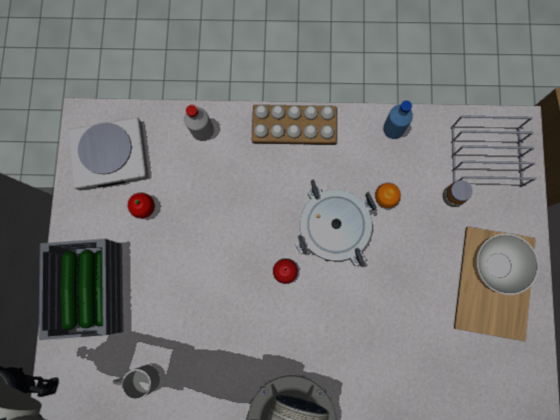

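View pics/wrist0.png

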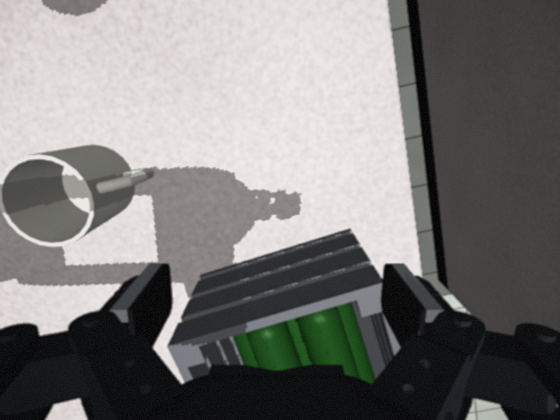

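```bash
cat > h.py <<'E'
from rig import r, grab_frame, workorder
import cv2,numpy as np
from scipy.spatial.transform import Rotation as R
def rot(e): return R.from_euler('xyz',e).as_matrix()
def campose(f,s=None):
    if 'eye' in f: return rot(f['rotation']),np.array(f['eye'])
    T=np.array(f['T_tool_cam']); Rt=rot(s['tcp_rot'])
    return Rt@T[:3,:3], Rt@T[:3,3]+s['eef_pos']
def proj(f,p,s=None):
    Rc,c=campose(f,s); q=(np.atleast_2d(p)-c)@Rc
    q=q*[1,-1,-1]; uv=q@np.array(f['intrinsics']).T; return uv[:,:2]/uv[:,2:]
def back(f,uv,z,s=None):
    Rc,c=campose(f,s); uv=np.atleast_2d(uv)
    d=np.c_[uv,np.ones(len(uv))]@np.linalg.inv(np.array(f['intrinsics'])).T
    d=(d*[1,-1,-1])@Rc.T; return c+d*((z-c[2])/d[:,2])[:,None]
E
python3 - <<'E'
from h import *
f=grab_frame("top"); im=f["image"][:,:,::-1][160:290,270:420]
cv2.imwrite("pics/topz.png",cv2.resize(im,None,fx=4.5,fy=4.5,interpolation=cv2.INTER_CUBIC))
f=grab_frame("scene"); im=f["image"][:,:,::-1][165:265,190:310]
cv2.imwrite("pics/scz.png",cv2.resize(im,None,fx=5,fy=5,interpolation=cv2.INTER_CUBIC))
f=grab_frame("top")
print(back(f,[[336,223]],140), back(f,[[315,190],[371,202],[361,257],[304,243]],146),back(f,[[388,195],[286,271],[141,205],[458,193]],40))
print(r.sense()['clock'])
E
```

```text
[[ 544.47356806 -109.21257081  140.        ]] [[ 633.65565338  -50.32523651  146.        ]
 [ 603.68316936 -203.23236285  146.        ]
 [ 453.22091097 -176.48863741  146.        ]
 [ 486.98391218  -23.45408598  146.        ]] [[ 647.29854557 -268.09853752   40.        ]
 [ 416.80708316   25.90884396   40.        ]
 [ 600.22205376  461.51950611   40.        ]
 [ 658.00947597 -472.90572951   40.        ]]
0.3
```

View pics/topz.png

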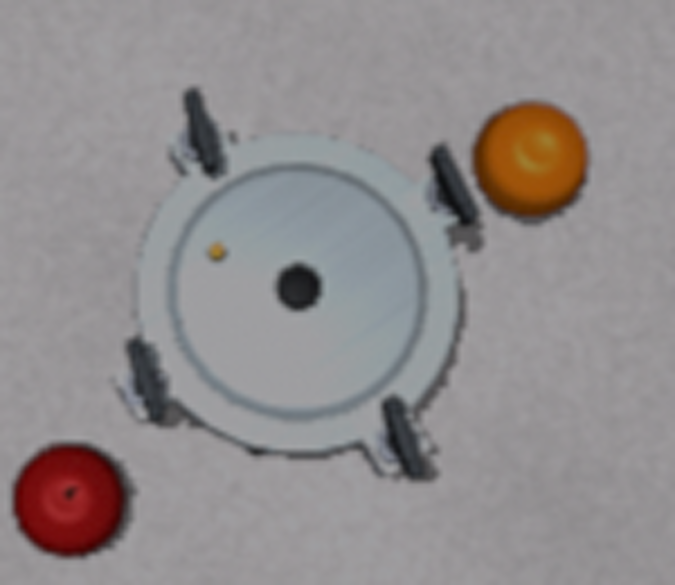

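View pics/scz.png

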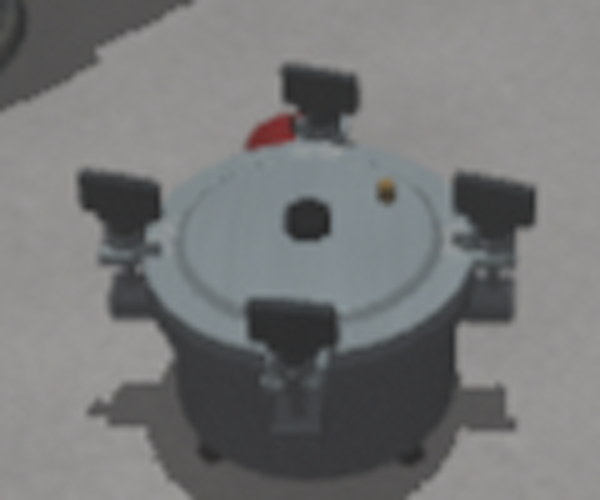

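Call:
{"api": "carry_out", "payload": {"steps": [[[40,-0.605,-0.58,-0.06,-33],[40,-0.605,-0.58,-0.06,-33],[40,-0.605,-0.58,-0.06,-33],[40,-0.605,-0.58,-0.06,-33],[40,-0.605,-0.58,-0.06,-33],[40,-0.605,-0.58,-0.06,-33],[40,-0.605,-0.58,-0.06,-33],[40,-0.605,-0.58,-0.06,-33]]], "squeeze": 40}}

```text
clock: 1.1
eef_pos: [357.6, 276.2, 433.6]
tcp_rot: [-3.141, 0.0, -2.787]
contact_force: [1.1, 1.1, -0.4]
opening: 0.4
```

```bash
cat >> h.py <<'E'
def shift(p,yaw=None,s=None):
    s=s or r.sense(); Rt=rot(s['tcp_rot']); d=Rt.T@(np.array(p)-s['eef_pos'])/1000
    sp=None if yaw is None else -np.degrees((yaw-s['tcp_rot'][2]+np.pi)%(2*np.pi)-np.pi)
    return np.round(d,4),None if sp is None else round(sp,2)
E
python3 -c "
from h import *
print(shift([600,-90,464],3.49))"
```

```text
(array([-0.1002, -0.4276, -0.0303]), np.float64(0.35))
```

Call:
{"api": "carry_out", "payload": {"steps": [[[40,-0.1,-0.428,-0.03,0],[40,-0.1,-0.428,-0.03,0],[40,-0.1,-0.428,-0.03,0],[40,-0.1,-0.428,-0.03,0],[40,-0.1,-0.428,-0.03,0],[40,-0.1,-0.428,-0.03,0],[40,-0.1,-0.428,-0.03,0],[40,-0.1,-0.428,-0.03,0]]]}}

```text
clock: 1.9
eef_pos: [577.4, -57.2, 461.0]
tcp_rot: [-3.141, 0.001, -2.787]
contact_force: [0.4, 0.9, 1.3]
opening: 0.402
```

Call:
{"api": "carry_out", "payload": {"steps": [[[40,-0.01,-0.04,0,0],[40,-0.01,-0.04,0,0],[40,-0.01,-0.04,0,0]]]}}

```text
clock: 2.2
eef_pos: [600.8, -92.1, 460.5]
tcp_rot: [3.141, 0.0, -2.789]
contact_force: [0.4, 0.6, -0.3]
opening: 0.403
```

```bash
python3 - <<'E'
from h import *
import pickle
s=r.sense(); f=grab_frame("wrist"); pickle.dump((s,f),open("v1.pkl","wb"))
print(s); cv2.imwrite("pics/w1.png",f["image"][:,:,::-1])
E
```

```text
{'clock': 2.2, 'qpos': array([-1.54713829e-01,  2.79428888e-01,  1.60975367e+00,  5.25238012e-04,
        1.25265515e+00, -2.07799051e+00]), 'qvel': array([ 0.03283394, -0.0217986 ,  0.02623339,  0.00466751,  0.00390659,
        0.00519661]), 'joint_efforts': array([ -1.65100079, -56.20209932, -37.21974492,  -0.17531094,
        -0.16331722,  -0.10422688]), 'eef_pos': array([600.77372524, -92.09317136, 460.47244208]), 'tcp_rot': array([ 3.14103756e+00,  2.80596420e-05, -2.78927666e+00]), 'contact_force': array([ 0.3524897 ,  0.59368005, -0.259125  ]), 'wrist_torque': array([0.02702484, 0.03487285, 0.03228977]), 'opening': 0.4028712834178475}
```

View pics/w1.png

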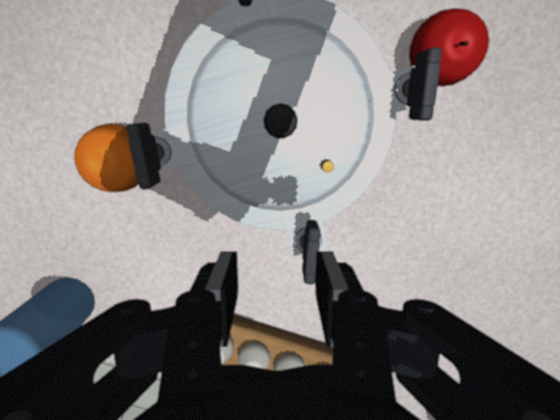

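Call:
{"api": "carry_out", "payload": {"steps": [[[40,0.08,-0.02,0,0],[40,0.08,-0.02,0,0],[40,0.08,-0.02,0,0]]]}}

```text
clock: 2.55
eef_pos: [529.0, -137.7, 460.7]
tcp_rot: [3.14, -0.002, -2.788]
contact_force: [-0.9, 0.3, 0.2]
opening: 0.4
```

```bash
python3 - <<'E'
from h import *
import pickle
s=r.sense(); f=grab_frame("wrist"); pickle.dump((s,f),open("v2.pkl","wb"))
print(s['eef_pos'],s['qvel'],s['wrist_torque']); cv2.imwrite("pics/w2.png",f["image"][:,:,::-1])
for i in (1,2):
    s,f=pickle.load(open(f"v{i}.pkl","rb")); im=f["image"][:,:,::-1]
    cv2.imwrite(f"pics/wa{i}.png",cv2.resize(im[0:290,60:500] ,None,fx=1.8,fy=1.8,interpolation=cv2.INTER_CUBIC))
E
```

```text
[ 529.00143314 -137.66554653  460.66071265] [ 0.03243948  0.02988473 -0.05972057  0.02354036 -0.0175034   0.04092779] [-0.03500131 -0.05408547  0.03380865]
```

View pics/wa1.png

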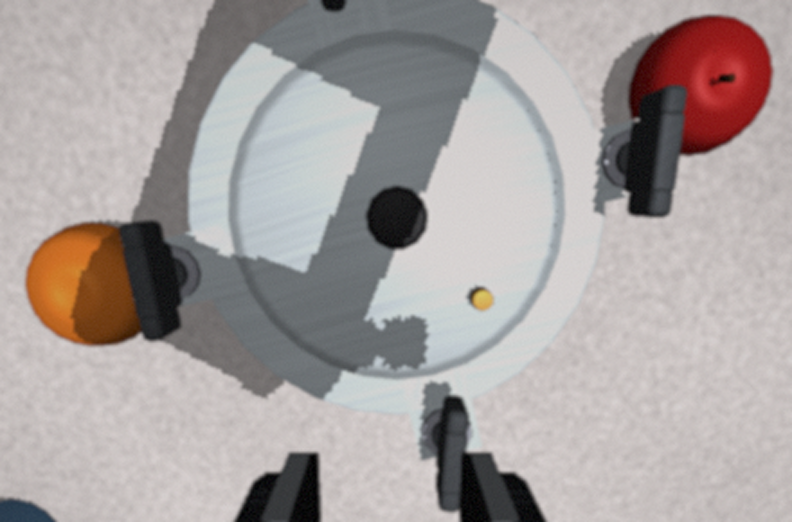

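View pics/wa2.png

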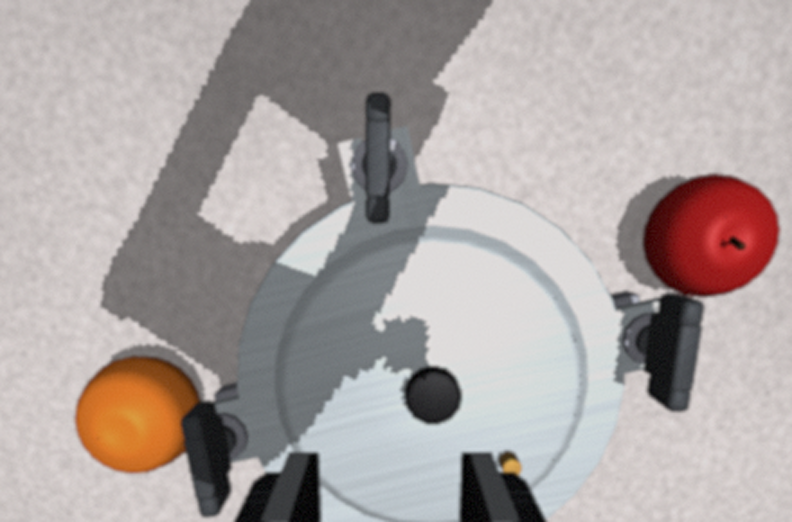

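```bash
python3 - <<'E'
from h import *
import pickle
def crop(i,c,n):
    s,f=pickle.load(open(f"v{i}.pkl","rb")); im=f["image"][:,:,::-1].astype(float)
    x,y=c; p=im[max(y-45,0):y+45,x-38:x+38]; p=np.clip(p*1.8,0,255).astype(np.uint8); return cv2.copyMakeBorder(cv2.resize(p,(380,450)),0,max(0,0),0,10,cv2.BORDER_CONSTANT)
a=np.hstack([crop(1,(145,155),0),crop(1,(423,85),0)]);cv2.imwrite("pics/c1.png",a)
a=np.hstack([crop(2,(270,88),0),crop(1,(311,250),0)]);cv2.imwrite("pics/c2.png",a)
a=np.hstack([crop(2,(176,255),0),crop(2,(434,195),0)]);cv2.imwrite("pics/c3.png",a)
E
```

```text
(no output)
```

View pics/c1.png

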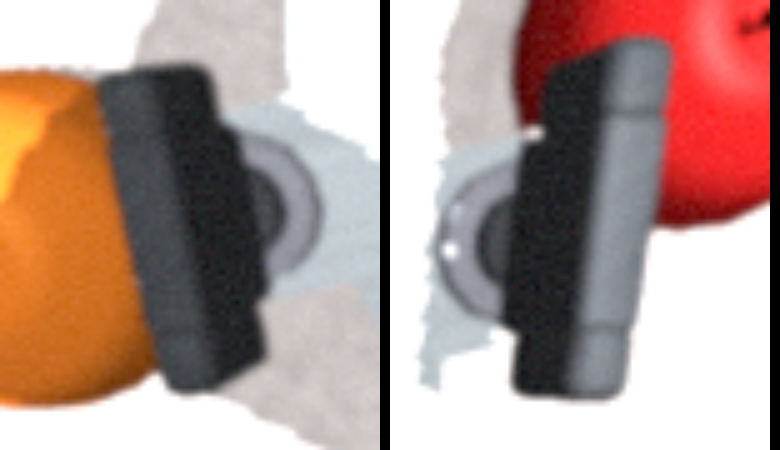

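View pics/c2.png

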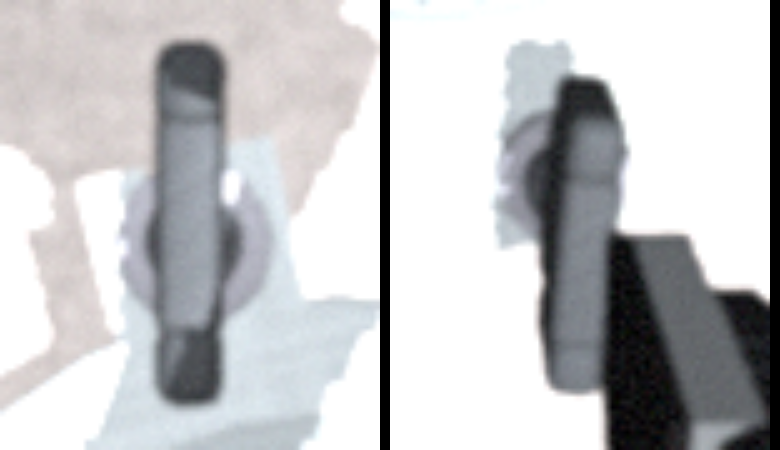

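View pics/c3.png

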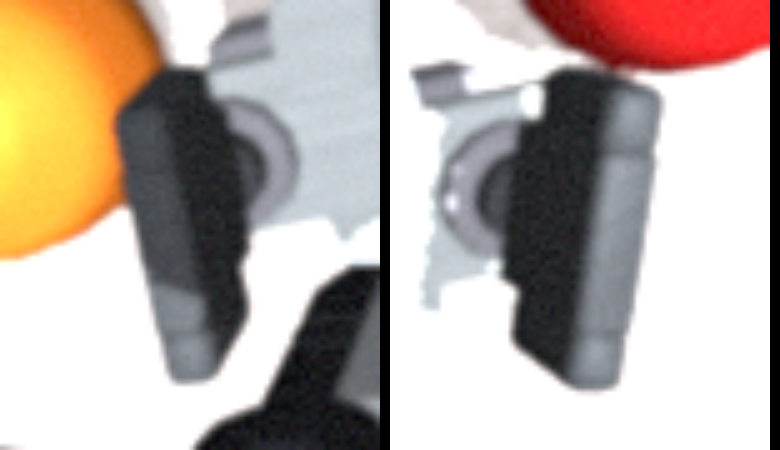

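```bash
cat > fit.py <<'E'
from h import *
import pickle
from scipy.optimize import least_squares
V={i:pickle.load(open(f"v{i}.pkl","rb")) for i in (1,2)}
ob=[(1,'B',(133.2,126.4),(144.6,187.6)),(1,'D',(435,48.4),(426.6,119.2)),(2,'C',(270.4,52),(269.6,123.4)),(1,'A',(314,228),(310.4,282.6)),(2,'B',(167,233.6),(177,286)),(2,'D',(445.4,168),(437.6,227.2))]
K='ABCD'; off={'A':0,'B':-np.pi/2,'C':np.pi,'D':np.pi/2}
def model(p):
    x,y,yw,z,hl=p[:5]; res=[]
    for v,k,e1,e2 in ob:
        s,f=V[v]; th=yw-p[5+K.index(k)]
        c=np.array([x+110*np.cos(yw+off[k]),y+110*np.sin(yw+off[k]),z]); d=hl*np.array([np.cos(th),np.sin(th),0])
        uv=proj(f,[c-d,c+d],s); res+=list((uv-np.array([e1,e2])).ravel())
    return np.array(res)
o=least_squares(model,[544,-112,.57,166,25,.2,.2,.2,.2],loss='soft_l1')
print(np.round(o.x,3)); print(np.round(model(o.x).reshape(-1,4),1))
x,y,yw=o.x[:3]
for k in K: print(k,np.round([x+110*np.cos(yw+off[k]),y+110*np.sin(yw+off[k])],1), 'bar yaw',round(yw-o.x[5+K.index(k)],3))
E
python3 fit.py
```

```text
[ 5.44397e+02 -1.11049e+02  5.91000e-01  1.64365e+02  2.37400e+01
  2.73000e-01  1.52000e-01  2.54000e-01  2.46000e-01]
[[-0.  -1.1  0.6  0.6]
 [-0.   0.   0.1 -0.5]
 [ 0.   0.8  0.  -0.8]
 [ 0.4  1.3  0.4  0.7]
 [-0.1 -1.1 -0.6  0.1]
 [-0.3 -0.1 -0.6  0. ]]
A [635.8 -49.8] bar yaw 0.318
B [ 605.6 -202.4] bar yaw 0.439
C [ 453.  -172.3] bar yaw 0.336
D [483.1 -19.7] bar yaw 0.345
```

```bash
cat >> h.py <<'E'
PY=0.591; PC=np.array([544.4,-111.05]); OFF={'A':0,'B':-np.pi/2,'C':np.pi,'D':np.pi/2}
def nut(k): return PC+110*np.array([np.cos(PY+OFF[k]),np.sin(PY+OFF[k])])
def go(k,q,z):
    s=r.sense(); c=nut(k); print(k,shift([*c,z],PY-q+np.pi,s),'t',round(s['clock'],2),'pos',np.round(s['eef_pos'],1))
def st(k=None):
    s=r.sense(); y=s['tcp_rot'][2]; q=(PY+np.pi-y)%np.pi
    print('t',round(s['clock'],2),'pos',np.round(s['eef_pos'],1),'q(grip)',round(q,3),'F',np.round(s['contact_force'],1),'M',np.round(s['wrist_torque'],3),'open',round(s['opening'],3),'rot',np.round(s['tcp_rot'],4), 'j6',round(s['qpos'][5],2), 'e6',round(s['joint_efforts'][5],3))
E
python3 -c "
from h import *
go('A',.273,365)"
```

```text
A (array([-0.1289,  0.0455,  0.0961]), np.float64(2.02)) t 2.6 pos [ 530.5 -137.1  461. ]
```

Call:
{"api": "carry_out", "payload": {"steps": [[[35,-0.129,0.0455,0.08,2],[35,-0.129,0.0455,0.09,2],[35,-0.129,0.0455,0.096,2],[35,-0.129,0.0455,0.096,2],[35,-0.129,0.0455,0.096,2]]]}}

```text
clock: 3.1
eef_pos: [636.4, -47.2, 362.9]
tcp_rot: [3.139, -0.003, -2.82]
contact_force: [0.1, 0.1, -0.1]
opening: 0.35
```

```bash
python3 -c "
from h import *
go('A',.273,308.5);st()"
```

```text
A (array([ 0.0013, -0.0024,  0.0544]), np.float64(0.21)) t 3.1 pos [636.4 -47.2 362.9]
t 3.1 pos [636.4 -47.2 362.9] q(grip) 0.269 F [ 0.1  0.1 -0.1] M [ 0.043 -0.028  0.05 ] open 0.35 rot [ 3.1392e+00 -2.7000e-03 -2.8200e+00] j6 -1.97 e6 0.266
```

Call:
{"api": "carry_out", "payload": {"steps": [[[35,0.001,-0.0024,0.05,0],[35,0.001,-0.0024,0.0545,0],[35,0.001,-0.0024,0.0545,0],[0,0.001,-0.0024,0.0545,0],[0,0.001,-0.0024,0.0545,0],[0,0.001,-0.0024,0.0545,0],[0,0.001,-0.0024,0.0545,0]]], "squeeze": 40}}

```text
clock: 3.8
eef_pos: [636.1, -49.2, 311.0]
tcp_rot: [3.138, -0.001, -2.821]
contact_force: [-3.8, 5.6, 3.6]
opening: 0.108
```

```bash
python3 -c "
from h import *
st();f=grab_frame('wrist'); cv2.imwrite('pics/w3.png',f['image'][:,:,::-1]);st();go('A',.273,308.5)"
```

```text
t 3.8 pos [636.1 -49.2 311. ] q(grip) 0.27 F [-3.8  5.6  3.6] M [ 0.793  0.534 -0.104] open 0.108 rot [ 3.1385e+00 -6.0000e-04 -2.8207e+00] j6 -1.97 e6 -0.067
t 3.85 pos [636.1 -49.2 311. ] q(grip) 0.27 F [-3.4  5.2  3.6] M [ 0.807  0.508 -0.071] open 0.11 rot [ 3.1385e+00 -6.0000e-04 -2.8207e+00] j6 -1.97 e6 -0.067
A (array([ 0.0005, -0.0004,  0.0025]), np.float64(0.17)) t 3.85 pos [636.1 -49.2 311. ]
```

View pics/w3.png

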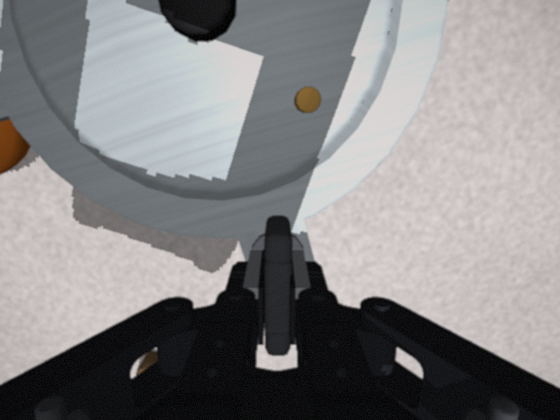

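Call:
{"api": "carry_out", "payload": {"steps": [[[0,0,0.001,0.001,8],[0,0,0.001,0.001,16],[0,0,0.001,0.001,24],[0,0,0.001,0.002,32]]]}}

```text
clock: 4.25
eef_pos: [635.8, -49.2, 310.1]
tcp_rot: [3.141, -0.001, 2.898]
contact_force: [-0.4, -4.7, -4.4]
opening: 0.111
```

```bash
python3 -c "
from h import *
st();f=grab_frame('wrist'); st();go('A',1.4,308.5)"
```

```text
t 4.25 pos [635.8 -49.2 310.1] q(grip) 0.834 F [-0.4 -4.7 -4.4] M [-0.903  0.009  0.086] open 0.111 rot [ 3.1406e+00 -6.0000e-04  2.8983e+00] j6 -1.41 e6 -2.24
t 4.3 pos [635.8 -49.2 310.1] q(grip) 0.843 F [ 0.8 -4.7 -7.3] M [-0.895 -0.102 -0.046] open 0.11 rot [ 3.1406e+00 -7.0000e-04  2.8899e+00] j6 -1.4 e6 -1.599
A (array([-0.0001, -0.0006,  0.0016]), np.float64(31.93)) t 4.3 pos [635.8 -49.2 310.1]
```

Call:
{"api": "carry_out", "payload": {"steps": [[[0,0,0,0.0005,8.5],[0,0,0,0.001,17],[0,0,0,0.001,25.5],[0,0,0,0.0015,32],[0,0,0,0.0015,32]]]}}

```text
clock: 4.8
eef_pos: [635.5, -49.7, 308.9]
tcp_rot: [-3.141, -0.001, 2.332]
contact_force: [-0.6, -4.3, -10.5]
opening: 0.106
```

```bash
python3 -c "
from h import *
st();f=grab_frame('wrist'); st();f=grab_frame('wrist'); st();go('A',1.4,350)"
```

```text
t 4.8 pos [635.5 -49.7 308.9] q(grip) 1.401 F [ -0.6  -4.3 -10.5] M [-0.703 -0.013 -0.041] open 0.106 rot [-3.1414e+00 -9.0000e-04  2.3319e+00] j6 -0.84 e6 1.774
t 4.85 pos [635.5 -49.7 308.9] q(grip) 1.397 F [ -0.6  -3.6 -10.1] M [-0.818  0.072 -0.054] open 0.109 rot [-3.1415e+00 -9.0000e-04  2.3358e+00] j6 -0.85 e6 0.78
t 4.9 pos [635.5 -49.7 308.9] q(grip) 1.396 F [-0.8 -4.4 -8.7] M [-0.872  0.123 -0.032] open 0.109 rot [-3.1414e+00 -1.0000e-03  2.3363e+00] j6 -0.85 e6 0.212
A (array([-0.0002,  0.0001, -0.0411]), np.float64(0.21)) t 4.9 pos [635.5 -49.7 308.9]
```

```bash
python3 -c "
from h import *
go('C',.254,360)"
```

```text
C (array([ 0.038 , -0.2166, -0.051 ]), np.float64(-65.45)) t 4.9 pos [635.5 -49.7 308.9]
```

Call:
{"api": "carry_out", "payload": {"steps": [[[35,0,0,0,0],[35,0,0,-0.001,0],[35,0,0,-0.051,0],[35,0.038,-0.2166,-0.051,-65.5],[35,0.038,-0.2166,-0.051,-65.5],[35,0.038,-0.2166,-0.051,-65.5],[35,0.038,-0.2166,-0.051,-65.5],[35,0.038,-0.2166,-0.051,-65.5]]]}}

```text
clock: 5.7
eef_pos: [450.4, -173.4, 361.0]
tcp_rot: [3.141, -0.0, 3.089]
contact_force: [0.7, 0.7, 0.2]
opening: 0.352
```

```bash
python3 -c "
from h import *
st();go('C',.254,309)"
```

```text
t 5.7 pos [ 450.4 -173.4  361. ] q(grip) 0.644 F [0.7 0.7 0.2] M [0.02  0.064 0.04 ] open 0.352 rot [ 3.1414e+00 -1.0000e-04  3.0890e+00] j6 -1.89 e6 2.608
C (array([-0.0026,  0.0012,  0.052 ]), np.float64(-22.32)) t 5.7 pos [ 450.4 -173.4  361. ]
```

Call:
{"api": "carry_out", "payload": {"steps": [[[35,-0.0026,0.0012,0.01,-22.3],[35,-0.0026,0.0012,0.01,-22.3],[35,-0.0026,0.0012,0.01,-22.3],[35,-0.0026,0.0012,0.052,-22.3],[35,-0.0026,0.0012,0.052,-22.3],[0,-0.0026,0.0012,0.052,-22.3],[0,-0.0026,0.0012,0.052,-22.3],[0,-0.0026,0.0012,0.052,-22.3]]]}}

```text
clock: 6.5
eef_pos: [453.0, -171.5, 310.2]
tcp_rot: [3.139, 0.0, -2.805]
contact_force: [-1.0, 7.1, -1.9]
opening: 0.11
```

```bash
python3 -c "
from h import *
st();go('C',1.4,306.5)"
```

```text
t 6.5 pos [ 453.  -171.5  310.2] q(grip) 0.255 F [-1.   7.1 -1.9] M [1.157 0.127 0.023] open 0.11 rot [ 3.1394e+00  5.0000e-04 -2.8054e+00] j6 -2.27 e6 0.02
C (array([ 0.0002, -0.0008,  0.0037]), np.float64(65.62)) t 6.5 pos [ 453.  -171.5  310.2]
```

Call:
{"api": "carry_out", "payload": {"steps": [[[0,0,0,0.001,8.2],[0,0,0,0.001,16.4],[0,0,0,0.001,24.6],[0,0,0,0.0015,32.8],[0,0,0,0.002,41],[0,0,0,0.002,49],[0,0,0,0.003,57.5],[0,0,0,0.003,65.6]]]}}

```text
clock: 7.3
eef_pos: [452.7, -172.0, 308.0]
tcp_rot: [-3.141, -0.001, 2.328]
contact_force: [-2.0, -7.0, -12.7]
opening: 0.109
```

```bash
python3 -c "
from h import *
st();grab_frame('wrist');st();go('B',.152,360)"
```

```text
t 7.3 pos [ 452.7 -172.   308. ] q(grip) 1.405 F [ -2.   -7.  -12.7] M [-1.245  0.324  0.112] open 0.109 rot [-3.1413e+00 -1.3000e-03  2.3281e+00] j6 -1.12 e6 -2.153
t 7.35 pos [ 452.7 -172.   308. ] q(grip) 1.414 F [ -1.1  -6.4 -11.8] M [-1.234  0.364 -0.083] open 0.108 rot [-3.1413e+00 -1.2000e-03  2.3190e+00] j6 -1.11 e6 -1.181
B (array([-0.1263,  0.0915, -0.0522]), np.float64(-72.28)) t 7.35 pos [ 452.7 -172.   308. ]
```

Call:
{"api": "carry_out", "payload": {"steps": [[[35,0,0,0,0],[35,0,0,-0.001,0],[35,0,0,-0.052,0],[35,-0.1263,0.0915,-0.052,-72.3],[35,-0.1263,0.0915,-0.052,-72.3],[35,-0.1263,0.0915,-0.052,-72.3],[35,-0.1263,0.0915,-0.052,-72.3],[35,-0.1263,0.0915,-0.052,-72.3]]]}}

```text
clock: 8.15
eef_pos: [607.7, -202.4, 360.7]
tcp_rot: [3.141, 0.001, 3.077]
contact_force: [0.6, 0.1, 0.1]
opening: 0.353
```

```bash
python3 -c "
from h import *
st();go('B',.152,309)"
```

```text
t 8.15 pos [ 607.7 -202.4  360.7] q(grip) 0.656 F [0.6 0.1 0.1] M [-0.003  0.002  0.045] open 0.353 rot [3.1411e+00 1.0000e-03 3.0770e+00] j6 -1.83 e6 2.507
B (array([ 0.0021, -0.0001,  0.0517]), np.float64(-28.86)) t 8.15 pos [ 607.7 -202.4  360.7]
```

Call:
{"api": "carry_out", "payload": {"steps": [[[35,0.002,0,0.01,-28.9],[35,0.002,0,0.01,-28.9],[35,0.002,0,0.01,-28.9],[35,0.002,0,0.03,-28.9],[35,0.002,0,0.052,-28.9],[0,0.002,0,0.052,-28.9],[0,0.002,0,0.052,-28.9],[0,0.002,0,0.052,-28.9]]]}}

```text
clock: 8.95
eef_pos: [605.3, -201.7, 308.5]
tcp_rot: [3.139, -0.0, -2.702]
contact_force: [-0.8, 4.2, -11.6]
opening: 0.106
```

```bash
python3 -c "
from h import *
st();go('B',1.4,306.5)"
```

```text
t 8.95 pos [ 605.3 -201.7  308.5] q(grip) 0.151 F [ -0.8   4.2 -11.6] M [0.636 0.227 0.079] open 0.106 rot [ 3.1394e+00 -1.0000e-04 -2.7016e+00] j6 -2.34 e6 0.059
B (array([-0.0001, -0.0008,  0.002 ]), np.float64(71.56)) t 8.95 pos [ 605.3 -201.7  308.5]
```

Call:
{"api": "carry_out", "payload": {"steps": [[[0,0,0,0.001,8.5],[0,0,0,0.0015,17],[0,0,0,0.002,25.5],[0,0,0,0.0025,34],[0,0,0,0.003,42.5],[0,0,0,0.0035,51],[0,0,0,0.004,59.5],[0,0,0,0.004,68]]]}}

```text
clock: 9.75
eef_pos: [605.0, -202.1, 305.7]
tcp_rot: [-3.141, -0.001, 2.389]
contact_force: [-3.8, -2.0, -4.8]
opening: 0.107
```

```bash
python3 -c "
from h import *
st();grab_frame('wrist');st();go('D',.246,360)"
```

```text
t 9.75 pos [ 605.  -202.1  305.7] q(grip) 1.343 F [-3.8 -2.  -4.8] M [-0.446  0.685  0.056] open 0.107 rot [-3.1411e+00 -1.5000e-03  2.3893e+00] j6 -1.14 e6 -2.381
t 9.8 pos [ 605.  -202.1  305.6] q(grip) 1.353 F [-4.8 -1.1 -2.9] M [-0.411  0.812 -0.033] open 0.109 rot [-3.1412e+00 -1.5000e-03  2.3800e+00] j6 -1.13 e6 -1.765
D (array([ 0.2142,  0.0479, -0.0541]), np.float64(-63.4)) t 9.8 pos [ 605.  -202.1  305.6]
```

Call:
{"api": "carry_out", "payload": {"steps": [[[35,0,0,0,0],[35,0,0,-0.001,0],[35,0,0,-0.054,0],[35,0.214,0.048,-0.054,-63.4],[35,0.214,0.048,-0.054,-63.4],[35,0.214,0.048,-0.054,-63.4],[35,0.214,0.048,-0.054,-63.4],[35,0.214,0.048,-0.054,-63.4]]]}}

```text
clock: 10.6
eef_pos: [481.3, -17.3, 360.7]
tcp_rot: [3.14, -0.001, 3.141]
contact_force: [0.1, -0.6, 0.1]
opening: 0.352
```

```bash
python3 -c "
from h import *
st();go('D',.246,308)"
```

```text
t 10.6 pos [481.3 -17.3 360.7] q(grip) 0.592 F [ 0.1 -0.6  0.1] M [-0.004  0.046 -0.031] open 0.352 rot [ 3.1400e+00 -6.0000e-04  3.1408e+00] j6 -1.61 e6 2.498
D (array([-0.0019, -0.0025,  0.0527]), np.float64(-19.81)) t 10.6 pos [481.3 -17.3 360.7]
```

Call:
{"api": "carry_out", "payload": {"steps": [[[35,-0.002,-0.0025,0.01,-19.8],[35,-0.002,-0.0025,0.01,-19.8],[35,-0.002,-0.0025,0.01,-19.8],[35,-0.002,-0.0025,0.052,-19.8],[35,-0.002,-0.0025,0.052,-19.8],[0,-0.002,-0.0025,0.052,-19.8],[0,-0.002,-0.0025,0.052,-19.8],[0,-0.002,-0.0025,0.052,-19.8]]]}}

```text
clock: 11.4
eef_pos: [483.2, -19.1, 309.9]
tcp_rot: [3.138, 0.0, -2.797]
contact_force: [-0.4, 5.9, -4.2]
opening: 0.111
```

Call:
{"api": "carry_out", "payload": {"steps": [[[0,0,0,0.001,8.4],[0,0,0,0.0015,16.8],[0,0,0,0.002,25.2],[0,0,0,0.002,33.6],[0,0,0,0.002,42],[0,0,0,0.002,50.4],[0,0,0,0.003,58.5],[0,0,0,0.003,66]]]}}

```text
clock: 12.2
eef_pos: [482.8, -19.6, 307.6]
tcp_rot: [3.141, -0.002, 2.33]
contact_force: [-0.7, -5.5, -12.1]
opening: 0.104
```

```bash
python3 -c "
from h import *
st();grab_frame('wrist');st();grab_frame('wrist');st();go('D',1.4,360)
f=grab_frame('top'); im=f['image'][:,:,::-1][160:290,270:420]
cv2.imwrite('pics/top2.png',cv2.resize(im,None,fx=4.5,fy=4.5,interpolation=cv2.INTER_CUBIC))
"
```

```text
t 12.2 pos [482.8 -19.6 307.6] q(grip) 1.402 F [ -0.7  -5.5 -12.1] M [-1.071  0.11   0.067] open 0.104 rot [ 3.1414e+00 -2.5000e-03  2.3302e+00] j6 -0.81 e6 -1.937
t 12.25 pos [482.8 -19.6 307.5] q(grip) 1.41 F [-0.9 -5.  -9.9] M [-1.061  0.132 -0.059] open 0.11 rot [ 3.1413e+00 -2.4000e-03  2.3221e+00] j6 -0.8 e6 -1.024
t 12.3 pos [482.9 -19.6 307.6] q(grip) 1.401 F [-1.  -4.7 -9.1] M [-0.961  0.149  0.001] open 0.109 rot [ 3.1413e+00 -2.4000e-03  2.3313e+00] j6 -0.81 e6 1.668
D (array([-0.0001,  0.0001, -0.0524]), np.float64(-0.07)) t 12.3 pos [482.9 -19.6 307.6]
```

View pics/top2.png

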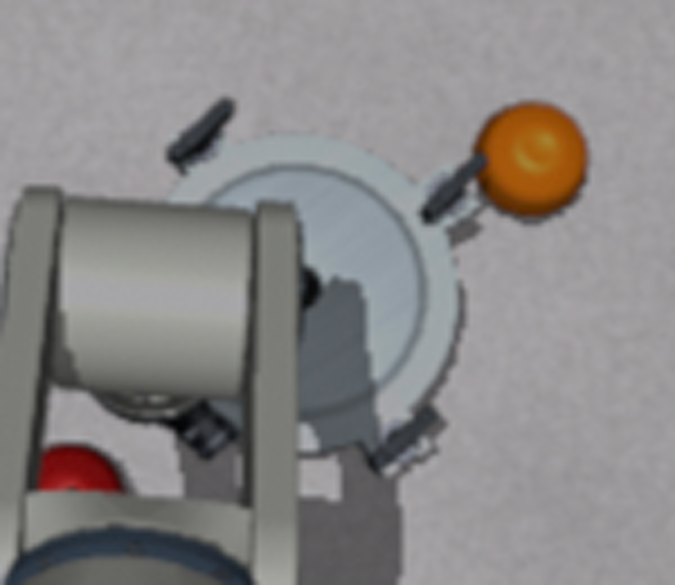

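Call:
{"api": "carry_out", "payload": {"steps": [[[0,0,0,0.001,6],[0,0,0,0.001,12],[0,0,0,0.002,18],[0,0,0,0.002,24]]]}}

```text
clock: 12.75
eef_pos: [482.6, -19.8, 306.6]
tcp_rot: [-3.14, -0.002, 1.913]
contact_force: [-2.8, -2.2, -6.5]
opening: 0.109
```

```bash
python3 -c "
from h import *
st();grab_frame('wrist');st();go('B',1.35,360)
"
```

```text
t 12.75 pos [482.6 -19.8 306.6] q(grip) 1.82 F [-2.8 -2.2 -6.5] M [-0.48   0.444  0.149] open 0.109 rot [-3.1401e+00 -2.2000e-03  1.9128e+00] j6 -0.39 e6 -1.633
t 12.8 pos [482.6 -19.8 306.6] q(grip) 1.826 F [-2.9 -2.6 -4. ] M [-0.474  0.563 -0.007] open 0.11 rot [-3.1402e+00 -2.1000e-03  1.9066e+00] j6 -0.38 e6 -1.102
B (array([-0.2129,  0.056 , -0.0539]), np.float64(-27.27)) t 12.8 pos [482.6 -19.8 306.6]
```

Call:
{"api": "carry_out", "payload": {"steps": [[[35,0,0,0,0],[35,0,0,-0.001,0],[35,0,0,-0.054,0],[35,-0.213,0.056,-0.054,-27.3],[35,-0.213,0.056,-0.054,-27.3],[35,-0.213,0.056,-0.054,-27.3],[35,-0.213,0.056,-0.054,-27.3],[35,-0.213,0.056,-0.054,-27.3]]]}}

```text
clock: 13.6
eef_pos: [607.9, -205.9, 361.2]
tcp_rot: [3.141, 0.001, 2.385]
contact_force: [-0.9, -0.1, -0.3]
opening: 0.355
```

```bash
python3 -c "
from h import *
st();go('B',1.35,306)"
```

```text
t 13.6 pos [ 607.9 -205.9  361.2] q(grip) 1.347 F [-0.9 -0.1 -0.3] M [-0.025 -0.019 -0.019] open 0.355 rot [3.1407e+00 1.2000e-03 2.3854e+00] j6 -1.14 e6 -0.611
B (array([0.0041, 0.001 , 0.0552]), np.float64(0.16)) t 13.6 pos [ 607.9 -205.9  361.2]
```

Call:
{"api": "carry_out", "payload": {"steps": [[[35,0.004,0.001,0.012,0],[35,0.004,0.001,0.05,0],[35,0.004,0.001,0.055,0],[0,0.004,0.001,0.055,0],[0,0.004,0.001,0.055,0],[0,0.004,0.001,0.055,0]]]}}

```text
clock: 14.2
eef_pos: [605.3, -202.1, 306.7]
tcp_rot: [3.141, 0.0, 2.386]
contact_force: [-2.8, 0.2, -6.7]
opening: 0.112
```

```bash
python3 -c "
from h import *
st();go('B',1.83,304)"
```

```text
t 14.2 pos [ 605.3 -202.1  306.7] q(grip) 1.346 F [-2.8  0.2 -6.7] M [-0.036  0.48   0.024] open 0.112 rot [3.1413e+00 3.0000e-04 2.3861e+00] j6 -1.14 e6 0.001
B (array([-0.0005,  0.    ,  0.0027]), np.float64(27.7)) t 14.2 pos [ 605.3 -202.1  306.7]
```

Call:
{"api": "carry_out", "payload": {"steps": [[[0,0,0,0.001,7],[0,0,0,0.001,14],[0,0,0,0.002,21],[0,0,0,0.002,28]]]}}

```text
clock: 14.6
eef_pos: [604.9, -202.3, 305.6]
tcp_rot: [-3.141, 0.001, 1.893]
contact_force: [-5.0, -4.3, -5.2]
opening: 0.112
```

```bash
python3 -c "
from h import *
st();go('A',1.4,360)
"
```

```text
t 14.6 pos [ 604.9 -202.3  305.6] q(grip) 1.839 F [-5.  -4.3 -5.2] M [-0.537  0.629  0.156] open 0.112 rot [-3.1412e+00  9.0000e-04  1.8932e+00] j6 -0.65 e6 -1.914
A (array([ 0.1348,  0.0776, -0.0545]), np.float64(-25.18)) t 14.6 pos [ 604.9 -202.3  305.6]
```

Call:
{"api": "carry_out", "payload": {"steps": [[[35,0,0,0,0],[35,0,0,-0.001,0],[35,0,0,-0.054,0],[35,0.135,0.078,-0.054,-25.2],[35,0.135,0.078,-0.054,-25.2],[35,0.135,0.078,-0.054,-25.2],[35,0.135,0.078,-0.054,-25.2]]]}}

```text
clock: 15.3
eef_pos: [637.3, -44.7, 361.0]
tcp_rot: [3.139, 0.002, 2.344]
contact_force: [-0.2, -0.1, -0.3]
opening: 0.349
```

```bash
python3 -c "
from h import *
st();go('A',1.4,307)"
```

```text
t 15.3 pos [637.3 -44.7 361. ] q(grip) 1.389 F [-0.2 -0.1 -0.3] M [-0.015 -0.02   0.017] open 0.349 rot [3.1388e+00 1.7000e-03 2.3438e+00] j6 -0.85 e6 -0.938
A (array([-0.0025, -0.0048,  0.054 ]), np.float64(0.64)) t 15.3 pos [637.3 -44.7 361. ]
```

Call:
{"api": "carry_out", "payload": {"steps": [[[35,-0.0025,-0.0048,0.01,0.6],[35,-0.0025,-0.0048,0.05,0.6],[35,-0.0025,-0.0048,0.054,0.6],[0,-0.0025,-0.0048,0.054,0.6],[0,-0.0025,-0.0048,0.054,0.6],[0,-0.0025,-0.0048,0.054,0.6]]]}}

```text
clock: 15.9
eef_pos: [635.7, -50.6, 307.4]
tcp_rot: [3.139, 0.002, 2.333]
contact_force: [-0.6, -2.1, -7.7]
opening: 0.111
```

```bash
python3 -c "
from h import *
st();go('A',1.83,305)"
```

```text
t 15.9 pos [635.7 -50.6 307.4] q(grip) 1.4 F [-0.6 -2.1 -7.7] M [-0.579  0.036  0.054] open 0.111 rot [3.1392e+00 2.2000e-03 2.3328e+00] j6 -0.84 e6 0.019
A (array([0.0006, 0.0006, 0.0024]), np.float64(24.65)) t 15.9 pos [635.7 -50.6 307.4]
```

Call:
{"api": "carry_out", "payload": {"steps": [[[0,0,0,0.001,6.5],[0,0,0,0.001,13],[0,0,0,0.002,19.5],[0,0,0,0.002,26]]]}}

```text
clock: 16.3
eef_pos: [635.1, -51.1, 306.3]
tcp_rot: [3.14, 0.001, 1.874]
contact_force: [-5.2, -2.4, -2.7]
opening: 0.111
```

```bash
python3 -c "
from h import *
st();go('C',1.41,360)
"
```

```text
t 16.3 pos [635.1 -51.1 306.3] q(grip) 1.858 F [-5.2 -2.4 -2.7] M [-0.419  0.9    0.033] open 0.111 rot [3.1402e+00 1.0000e-03 1.8744e+00] j6 -0.39 e6 -1.789
C (array([-0.0614, -0.2099, -0.054 ]), np.float64(-25.68)) t 16.3 pos [635.1 -51.1 306.3]
```

Call:
{"api": "carry_out", "payload": {"steps": [[[35,0,0,0,0],[35,0,0,-0.001,0],[35,0,0,-0.054,0],[35,-0.061,-0.21,-0.054,-25.7],[35,-0.061,-0.21,-0.054,-25.7],[35,-0.061,-0.21,-0.054,-25.7],[35,-0.061,-0.21,-0.054,-25.7],[35,-0.061,-0.21,-0.054,-25.7]]]}}

```text
clock: 17.1
eef_pos: [449.9, -173.4, 360.9]
tcp_rot: [3.141, 0.002, 2.325]
contact_force: [-1.4, 1.1, 0.2]
opening: 0.352
```

```bash
python3 -c "
from h import *
st();go('C',1.41,306)"
```

```text
t 17.1 pos [ 449.9 -173.4  360.9] q(grip) 1.408 F [-1.4  1.1  0.2] M [0.059 0.03  0.021] open 0.352 rot [3.1410e+00 2.2000e-03 2.3249e+00] j6 -1.12 e6 -0.236
C (array([-0.0013,  0.003 ,  0.0549]), np.float64(0.13)) t 17.1 pos [ 449.9 -173.4  360.9]
```

Call:
{"api": "carry_out", "payload": {"steps": [[[35,-0.0013,0.003,0.012,0],[35,-0.0013,0.003,0.05,0],[35,-0.0013,0.003,0.055,0],[0,-0.0013,0.003,0.055,0],[0,-0.0013,0.003,0.055,0],[0,-0.0013,0.003,0.055,0]]]}}

```text
clock: 17.7
eef_pos: [453.2, -172.3, 306.1]
tcp_rot: [-3.141, 0.002, 2.326]
contact_force: [-2.7, -3.7, -8.5]
opening: 0.106
```

```bash
python3 -c "
from h import *
st();go('C',1.83,305)"
```

```text
t 17.7 pos [ 453.2 -172.3  306.1] q(grip) 1.406 F [-2.7 -3.7 -8.5] M [-0.527  0.246 -0.022] open 0.106 rot [-3.1414e+00  2.0000e-03  2.3261e+00] j6 -1.12 e6 0.004
C (array([ 0.    , -0.0002,  0.0011]), np.float64(24.27)) t 17.7 pos [ 453.2 -172.3  306.1]
```

Call:
{"api": "carry_out", "payload": {"steps": [[[0,0,0,0.001,6.5],[0,0,0,0.001,13],[0,0,0,0.002,19.5],[0,0,0,0.002,26]]]}}

```text
clock: 18.1
eef_pos: [452.8, -172.6, 305.0]
tcp_rot: [-3.14, 0.003, 1.869]
contact_force: [-8.0, -6.9, 1.1]
opening: 0.108
```

```bash
python3 -c "
from h import *
st()"
```

```text
t 18.1 pos [ 452.8 -172.6  305. ] q(grip) 1.863 F [-8.  -6.9  1.1] M [-1.068  1.269  0.12 ] open 0.108 rot [-3.1403e+00  2.6000e-03  1.8693e+00] j6 -0.66 e6 -1.759
```

Call:
{"api": "carry_out", "payload": {"steps": [[[0,0,0,0.0005,4],[0,0,0,0.0005,8]]]}}

```text
clock: 18.3
eef_pos: [452.5, -172.6, 304.9]
tcp_rot: [-3.14, 0.003, 1.728]
contact_force: [-3.4, -4.9, -7.5]
opening: 0.111
```

```bash
python3 -c "
from h import *
st()"
```

```text
t 18.3 pos [ 452.5 -172.6  304.9] q(grip) 2.005 F [-3.4 -4.9 -7.5] M [-0.692  0.503  0.087] open 0.111 rot [-3.1397  0.0032  1.7278] j6 -0.52 e6 -0.931
```

Call:
{"api": "carry_out", "payload": {"steps": [[[0,0,0,0,4]]]}}

```text
clock: 18.4
eef_pos: [452.4, -172.6, 304.9]
tcp_rot: [-3.139, 0.004, 1.656]
contact_force: [0.9, -3.4, -17.3]
opening: 0.113
```

```bash
python3 -c "
from h import *
st()"
```

```text
t 18.4 pos [ 452.4 -172.6  304.9] q(grip) 2.077 F [  0.9  -3.4 -17.3] M [-0.597 -0.295  0.107] open 0.113 rot [-3.1393  0.0037  1.656 ] j6 -0.45 e6 -1.097
```

```bash
python3 -c "
from h import *
go('A',1.86,360)"
```

```text
A (array([ 0.1066,  0.193 , -0.0559]), np.float64(-12.41)) t 18.4 pos [ 452.4 -172.6  304.9]
```

Call:
{"api": "carry_out", "payload": {"steps": [[[35,0,0,0.001,0],[35,0,0,0,0],[35,0,0,-0.055,0],[35,0.1065,0.193,-0.055,-12.4],[35,0.1065,0.193,-0.055,-12.4],[35,0.1065,0.193,-0.055,-12.4],[35,0.1065,0.193,-0.055,-12.4],[35,0.1065,0.193,-0.055,-12.4]]]}}

```text
clock: 19.2
eef_pos: [639.2, -47.0, 360.4]
tcp_rot: [3.14, 0.004, 1.876]
contact_force: [-0.7, -0.5, 0.2]
opening: 0.348
```

```bash
python3 -c "
from h import *
st();go('A',1.86,306)"
```

```text
t 19.2 pos [639.2 -47.  360.4] q(grip) 1.856 F [-0.7 -0.5  0.2] M [ 0.031 -0.028 -0.062] open 0.348 rot [3.1403 0.0037 1.8765] j6 -0.38 e6 0.102
A (array([-0.0014, -0.0042,  0.0544]), np.float64(0.22)) t 19.2 pos [639.2 -47.  360.4]
```

Call:
{"api": "carry_out", "payload": {"steps": [[[35,-0.0014,-0.0042,0.012,0],[35,-0.0014,-0.0042,0.05,0],[35,-0.0014,-0.0042,0.0545,0],[0,-0.0014,-0.0042,0.0545,0],[0,-0.0014,-0.0042,0.0545,0],[0,-0.0014,-0.0042,0.0545,0]]]}}

```text
clock: 19.8
eef_pos: [635.2, -50.2, 306.4]
tcp_rot: [3.141, 0.004, 1.876]
contact_force: [-3.0, -2.2, -5.7]
opening: 0.111
```

```bash
python3 -c "
from h import *
st()"
```

```text
t 19.8 pos [635.2 -50.2 306.4] q(grip) 1.856 F [-3.  -2.2 -5.7] M [-0.273  0.496 -0.038] open 0.111 rot [3.1414 0.0036 1.8763] j6 -0.38 e6 -0.013
```

Call:
{"api": "carry_out", "payload": {"steps": [[[0,0,0,0.0005,4],[0,0,0,0.001,8]]]}}

```text
clock: 20.0
eef_pos: [634.8, -50.4, 306.0]
tcp_rot: [3.141, 0.003, 1.734]
contact_force: [-3.2, -0.6, -2.3]
opening: 0.11
```

```bash
python3 -c "
from h import *
st()"
```

```text
t 20.0 pos [634.8 -50.4 306. ] q(grip) 1.999 F [-3.2 -0.6 -2.3] M [0.055 0.514 0.101] open 0.11 rot [3.141  0.0034 1.7338] j6 -0.24 e6 -1.144
```

Call:
{"api": "carry_out", "payload": {"steps": [[[0,0,0,0,4]]]}}

```text
clock: 20.1
eef_pos: [634.6, -50.5, 306.2]
tcp_rot: [3.141, 0.003, 1.661]
contact_force: [2.1, 0.1, -15.8]
opening: 0.11
```

```bash
python3 -c "
from h import *
st();go('B',1.84,360)"
```

```text
t 20.1 pos [634.6 -50.5 306.2] q(grip) 2.071 F [  2.1   0.1 -15.8] M [ 0.045 -0.427  0.115] open 0.11 rot [3.1407e+00 3.1000e-03 1.6612e+00] j6 -0.17 e6 -1.108
B (array([-0.1489, -0.0424, -0.0534]), np.float64(-13.26)) t 20.1 pos [634.6 -50.5 306.2]
```

Call:
{"api": "carry_out", "payload": {"steps": [[[35,0,0,0.001,0],[35,0,0,0,0],[35,0,0,-0.053,0],[35,-0.149,-0.0425,-0.053,-13.3],[35,-0.149,-0.0425,-0.053,-13.3],[35,-0.149,-0.0425,-0.053,-13.3],[35,-0.149,-0.0425,-0.053,-13.3]]]}}

```text
clock: 20.8
eef_pos: [604.9, -207.1, 361.3]
tcp_rot: [3.14, 0.006, 1.892]
contact_force: [0.6, 1.1, -0.7]
opening: 0.352
```

```bash
python3 -c "
from h import *
st();go('B',1.84,305.5)"
```

```text
t 20.8 pos [ 604.9 -207.1  361.3] q(grip) 1.841 F [ 0.6  1.1 -0.7] M [ 0.016 -0.012  0.016] open 0.352 rot [3.1397 0.0064 1.8917] j6 -0.65 e6 -0.719
B (array([0.0046, 0.0021, 0.0557]), np.float64(-0.05)) t 20.8 pos [ 604.9 -207.1  361.3]
```

Call:
{"api": "carry_out", "payload": {"steps": [[[35,0.0046,0.002,0.01,0],[35,0.0046,0.002,0.05,0],[35,0.0046,0.002,0.0555,0],[0,0.0046,0.002,0.0555,0],[0,0.0046,0.002,0.0555,0],[0,0.0046,0.002,0.0555,0]]]}}

```text
clock: 21.4
eef_pos: [604.9, -201.5, 305.6]
tcp_rot: [-3.14, 0.005, 1.893]
contact_force: [-4.9, 1.6, -8.0]
opening: 0.112
```

```bash
python3 -c "
from h import *
st()"
```

```text
t 21.4 pos [ 604.9 -201.5  305.6] q(grip) 1.84 F [-4.9  1.6 -8. ] M [0.074 0.761 0.04 ] open 0.112 rot [-3.1405  0.0046  1.893 ] j6 -0.64 e6 0.004
```

Call:
{"api": "carry_out", "payload": {"steps": [[[0,0,0,0.0005,4],[0,0,0,0.001,8]]]}}

```text
clock: 21.6
eef_pos: [604.8, -201.4, 305.2]
tcp_rot: [-3.14, 0.006, 1.752]
contact_force: [-3.7, -3.8, -3.0]
opening: 0.11
```

```bash
python3 -c "
from h import *
st()"
```

```text
t 21.6 pos [ 604.8 -201.4  305.2] q(grip) 1.981 F [-3.7 -3.8 -3. ] M [-0.435  0.583  0.072] open 0.11 rot [-3.1404  0.0055  1.7518] j6 -0.5 e6 -1.174
```

Call:
{"api": "carry_out", "payload": {"steps": [[[0,0,0,0.0005,4]]]}}

```text
clock: 21.7
eef_pos: [604.7, -201.2, 305.2]
tcp_rot: [-3.14, 0.006, 1.68]
contact_force: [-2.3, -3.7, -9.5]
opening: 0.11
```

```bash
python3 -c "
from h import *
st();go('D',1.83,360)"
```

```text
t 21.7 pos [ 604.7 -201.2  305.2] q(grip) 2.053 F [-2.3 -3.7 -9.5] M [-0.54   0.155  0.136] open 0.11 rot [-3.1404  0.0063  1.6801] j6 -0.43 e6 -1.161
D (array([ 0.1934, -0.1011, -0.0559]), np.float64(-12.75)) t 21.7 pos [ 604.7 -201.2  305.2]
```

Call:
{"api": "carry_out", "payload": {"steps": [[[35,0,0,0.001,0],[35,0,0,0,0],[35,0,0,-0.055,0],[35,0.1935,-0.101,-0.055,-12.75],[35,0.1935,-0.101,-0.055,-12.75],[35,0.1935,-0.101,-0.055,-12.75],[35,0.1935,-0.101,-0.055,-12.75],[35,0.1935,-0.101,-0.055,-12.75]]]}}

```text
clock: 22.5
eef_pos: [481.1, -16.9, 360.1]
tcp_rot: [-3.14, 0.005, 1.906]
contact_force: [-0.5, -0.3, -0.5]
opening: 0.352
```

```bash
python3 -c "
from h import *
st();go('D',1.83,306)"
```

```text
t 22.5 pos [481.1 -16.9 360.1] q(grip) 1.826 F [-0.5 -0.3 -0.5] M [-0.     0.035  0.005] open 0.352 rot [-3.14    0.0053  1.9061] j6 -0.37 e6 0.095
D (array([-0.003 ,  0.001 ,  0.0541]), np.float64(0.2)) t 22.5 pos [481.1 -16.9 360.1]
```

Call:
{"api": "carry_out", "payload": {"steps": [[[35,-0.003,0.001,0.01,0],[35,-0.003,0.001,0.05,0],[35,-0.003,0.001,0.054,0],[0,-0.003,0.001,0.054,0],[0,-0.003,0.001,0.054,0],[0,-0.003,0.001,0.054,0]]]}}

```text
clock: 23.1
eef_pos: [483.3, -20.4, 306.5]
tcp_rot: [-3.139, 0.006, 1.906]
contact_force: [-1.5, -4.7, -8.3]
opening: 0.109
```

Call:
{"api": "carry_out", "payload": {"steps": [[[0,0,0,0.0005,4],[0,0,0,0.001,8],[0,0,0,0.0015,13]]]}}

```text
clock: 23.4
eef_pos: [482.9, -20.7, 305.7]
tcp_rot: [-3.14, 0.006, 1.676]
contact_force: [-7.3, -1.5, 4.9]
opening: 0.106
```

```bash
python3 -c "
from h import *
st()"
```

```text
t 23.4 pos [482.9 -20.7 305.7] q(grip) 2.057 F [-7.3 -1.5  4.9] M [-0.192  1.172  0.007] open 0.106 rot [-3.1395  0.0061  1.6761] j6 -0.14 e6 -1.605
```

Call:
{"api": "carry_out", "payload": {"steps": [[[0,0,0,0.0005,3]]]}}

```text
clock: 23.5
eef_pos: [482.6, -20.8, 305.8]
tcp_rot: [-3.139, 0.006, 1.62]
contact_force: [-1.4, 1.4, -6.8]
opening: 0.111
```

```bash
python3 -c "
from h import *
st()"
```

```text
t 23.5 pos [482.6 -20.8 305.8] q(grip) 2.112 F [-1.4  1.4 -6.8] M [0.246 0.107 0.071] open 0.111 rot [-3.1393  0.0059  1.6201] j6 -0.09 e6 -0.446
```

Call:
{"api": "carry_out", "payload": {"steps": [[[0,0,0,0.0005,3]]]}}

```text
clock: 23.6
eef_pos: [482.5, -20.9, 305.8]
tcp_rot: [-3.139, 0.006, 1.565]
contact_force: [-1.2, 0.6, -9.5]
opening: 0.105
```

```bash
python3 -c "
from h import *
st()"
```

```text
t 23.6 pos [482.5 -20.9 305.8] q(grip) 2.167 F [-1.2  0.6 -9.5] M [0.231 0.089 0.06 ] open 0.105 rot [-3.1394  0.0056  1.5651] j6 -0.03 e6 -0.808
```

Call:
{"api": "carry_out", "payload": {"steps": [[[0,0,0,0.0005,2.5]]]}}

```text
clock: 23.7
eef_pos: [482.4, -21.0, 305.7]
tcp_rot: [-3.139, 0.005, 1.519]
contact_force: [-1.8, 0.8, -5.5]
opening: 0.112
```

```bash
python3 -c "
from h import *
st()"
```

```text
t 23.7 pos [482.4 -21.  305.7] q(grip) 2.214 F [-1.8  0.8 -5.5] M [0.152 0.191 0.048] open 0.112 rot [-3.1395  0.0053  1.519 ] j6 0.01 e6 -0.543
```

Call:
{"api": "carry_out", "payload": {"steps": [[[0,0,0,0.0005,2.5]]]}}

```text
clock: 23.8
eef_pos: [482.3, -21.0, 305.5]
tcp_rot: [-3.139, 0.005, 1.473]
contact_force: [-2.5, 0.1, -5.0]
opening: 0.109
```

```bash
python3 -c "
from h import *
st()"
```

```text
t 23.8 pos [482.3 -21.  305.5] q(grip) 2.259 F [-2.5  0.1 -5. ] M [0.104 0.282 0.063] open 0.109 rot [-3.1394  0.005   1.4735] j6 0.06 e6 -0.641
```

Call:
{"api": "carry_out", "payload": {"steps": [[[0,0,0,0.0005,2.5]]]}}

```text
clock: 23.9
eef_pos: [482.2, -21.1, 305.5]
tcp_rot: [-3.139, 0.005, 1.428]
contact_force: [-2.3, 1.6, -5.2]
opening: 0.111
```

```bash
python3 -c "
from h import *
st()"
```

```text
t 23.9 pos [482.2 -21.1 305.5] q(grip) 2.305 F [-2.3  1.6 -5.2] M [0.14  0.217 0.11 ] open 0.111 rot [-3.1393  0.0047  1.4278] j6 0.1 e6 -0.635
```

```bash
python3 -c "
from h import *
go('B',2.05,360)"
```

```text
B (array([-0.1621,  0.148 , -0.0541]), np.float64(-14.6)) t 23.9 pos [482.2 -21.1 305.5]
```

Call:
{"api": "carry_out", "payload": {"steps": [[[35,0,0,0.001,0],[35,0,0,0,0],[35,0,0,-0.053,0],[35,-0.162,0.148,-0.053,-14.6],[35,-0.162,0.148,-0.053,-14.6],[35,-0.162,0.148,-0.053,-14.6],[35,-0.162,0.148,-0.053,-14.6],[35,-0.162,0.148,-0.053,-14.6]]]}}

```text
clock: 24.7
eef_pos: [608.0, -205.9, 360.0]
tcp_rot: [3.142, 0.006, 1.682]
contact_force: [0.3, 0.9, 0.5]
opening: 0.35
```

```bash
python3 -c "
from h import *
st();go('B',2.06,305)"
```

```text
t 24.7 pos [ 608.  -205.9  360. ] q(grip) 2.051 F [0.3 0.9 0.5] M [-0.     0.01  -0.029] open 0.35 rot [3.1415 0.0063 1.6821] j6 -0.44 e6 -0.091
B (array([ 0.0041, -0.0019,  0.055 ]), np.float64(0.54)) t 24.7 pos [ 608.  -205.9  360. ]
```

Call:
{"api": "carry_out", "payload": {"steps": [[[35,0.004,-0.002,0.01,0.5],[35,0.004,-0.002,0.05,0.5],[35,0.004,-0.002,0.055,0.5],[0,0.004,-0.002,0.055,0.5],[0,0.004,-0.002,0.055,0.5],[0,0.004,-0.002,0.055,0.5]]]}}

```text
clock: 25.3
eef_pos: [604.9, -202.0, 305.4]
tcp_rot: [-3.14, 0.006, 1.674]
contact_force: [-4.8, 1.2, -6.2]
opening: 0.11
```

```bash
python3 -c "
from h import *
st()"
```

```text
t 25.3 pos [ 604.9 -202.   305.4] q(grip) 2.059 F [-4.8  1.2 -6.2] M [0.198 0.679 0.114] open 0.11 rot [-3.1399  0.0056  1.6741] j6 -0.42 e6 0.084
```

Call:
{"api": "carry_out", "payload": {"steps": [[[0,0,0,0.0005,3]]]}}

```text
clock: 25.4
eef_pos: [604.7, -201.8, 305.4]
tcp_rot: [-3.14, 0.006, 1.622]
contact_force: [-0.3, -4.8, -10.0]
opening: 0.105
```

```bash
python3 -c "
from h import *
st()"
```

```text
t 25.4 pos [ 604.7 -201.8  305.4] q(grip) 2.111 F [ -0.3  -4.8 -10. ] M [-0.498 -0.258  0.108] open 0.105 rot [-3.1403  0.0062  1.6221] j6 -0.37 e6 -1.429
```

Call:
{"api": "carry_out", "payload": {"steps": [[[0,0,0,0.0005,3]]]}}

```text
clock: 25.5
eef_pos: [604.6, -201.7, 305.3]
tcp_rot: [-3.141, 0.007, 1.568]
contact_force: [-1.0, -2.3, -10.8]
opening: 0.109
```

```bash
python3 -c "
from h import *
st()"
```

```text
t 25.5 pos [ 604.6 -201.7  305.3] q(grip) 2.164 F [ -1.   -2.3 -10.8] M [-0.361  0.02   0.117] open 0.109 rot [-3.1409  0.0069  1.5683] j6 -0.32 e6 -0.825
```

Call:
{"api": "carry_out", "payload": {"steps": [[[0,0,0,0.0005,3]]]}}

```text
clock: 25.6
eef_pos: [604.5, -201.7, 305.2]
tcp_rot: [-3.142, 0.007, 1.514]
contact_force: [-1.4, -1.0, -9.3]
opening: 0.106
```

```bash
python3 -c "
from h import *
st()"
```

```text
t 25.6 pos [ 604.5 -201.7  305.2] q(grip) 2.218 F [-1.4 -1.  -9.3] M [-0.258  0.092  0.067] open 0.106 rot [-3.1416  0.0074  1.5144] j6 -0.26 e6 -0.81
```

Call:
{"api": "carry_out", "payload": {"steps": [[[0,0,0,0.0005,2.5]]]}}

```text
clock: 25.7
eef_pos: [604.3, -201.6, 305.1]
tcp_rot: [3.141, 0.008, 1.469]
contact_force: [-1.7, -1.2, -9.9]
opening: 0.109
```

```bash
python3 -c "
from h import *
st()"
```

```text
t 25.7 pos [ 604.3 -201.6  305.1] q(grip) 2.263 F [-1.7 -1.2 -9.9] M [-0.174  0.088  0.099] open 0.109 rot [3.1411 0.0079 1.4692] j6 -0.22 e6 -0.534
```

Call:
{"api": "carry_out", "payload": {"steps": [[[0,0,0,0.0005,2.5]]]}}

```text
clock: 25.8
eef_pos: [604.2, -201.5, 305.0]
tcp_rot: [3.14, 0.008, 1.424]
contact_force: [-1.5, -1.8, -10.0]
opening: 0.105
```

```bash
python3 -c "
from h import *
st();go('A',2.07,360)"
```

```text
t 25.8 pos [ 604.2 -201.5  305. ] q(grip) 2.308 F [ -1.5  -1.8 -10. ] M [-0.187  0.096  0.123] open 0.105 rot [3.1404 0.0083 1.4242] j6 -0.17 e6 -0.63
A (array([ 0.1543,  0.0091, -0.0563]), np.float64(-13.66)) t 25.8 pos [ 604.2 -201.5  305. ]
```

```bash
cat >> h.py <<'E'
def go(k,q,z):
    s=r.sense(); c=nut(k); zx=rot(s['tcp_rot'])[:,2]; p=np.array([*c,z-155])-155*zx
    print(k,shift(p,PY-q+np.pi,s),'t',round(s['clock'],2),'pos',np.round(s['eef_pos'],1),'tilt',np.round(zx[:2],4))
E
python3 -c "
from h import *
go('A',2.07,360)"
```

```text
A (array([ 0.1555,  0.0089, -0.0563]), np.float64(-13.66)) t 25.8 pos [ 604.2 -201.5  305. ] tilt [-0.0001 -0.0083]
```

Call:
{"api": "carry_out", "payload": {"steps": [[[35,0,0,0.001,0],[35,0,0,0,0],[35,0,0,-0.056,0],[35,0.1555,0.009,-0.056,-13.7],[35,0.1555,0.009,-0.056,-13.7],[35,0.1555,0.009,-0.056,-13.7],[35,0.1555,0.009,-0.056,-13.7]]]}}

```text
clock: 26.5
eef_pos: [637.0, -43.8, 361.5]
tcp_rot: [3.139, 0.007, 1.668]
contact_force: [0.6, -0.3, 0.3]
opening: 0.349
```

```bash
python3 -c "
from h import *
st();go('A',2.07,305.5)"
```

```text
t 26.5 pos [637.  -43.8 361.5] q(grip) 2.065 F [ 0.6 -0.3  0.3] M [ 0.014  0.004 -0.002] open 0.349 rot [3.1386 0.0072 1.6681] j6 -0.16 e6 0.59
A (array([-0.0042, -0.0025,  0.056 ]), np.float64(0.31)) t 26.5 pos [637.  -43.8 361.5] tilt [ 0.0036 -0.0069]
```

Call:
{"api": "carry_out", "payload": {"steps": [[[35,-0.004,-0.0025,0.01,0.3],[35,-0.004,-0.0025,0.05,0.3],[35,-0.004,-0.0025,0.056,0.3],[0,-0.004,-0.0025,0.056,0.3],[0,-0.004,-0.0025,0.056,0.3],[0,-0.004,-0.0025,0.056,0.3]]]}}

```text
clock: 27.1
eef_pos: [634.6, -49.4, 305.6]
tcp_rot: [3.14, 0.008, 1.662]
contact_force: [-3.7, -4.1, -7.3]
opening: 0.112
```

Call:
{"api": "carry_out", "payload": {"steps": [[[0,0,0,0.0005,3]]]}}

```text
clock: 27.2
eef_pos: [634.4, -49.7, 305.4]
tcp_rot: [3.14, 0.007, 1.609]
contact_force: [-0.0, 3.0, -7.0]
opening: 0.111
```

```bash
python3 -c "
from h import *
st()"
```

```text
t 27.2 pos [634.4 -49.7 305.4] q(grip) 2.123 F [-0.  3. -7.] M [ 0.495 -0.001  0.098] open 0.111 rot [3.14   0.0074 1.6092] j6 -0.11 e6 -1.459
```

Call:
{"api": "carry_out", "payload": {"steps": [[[0,0,0,0.0005,3]]]}}

```text
clock: 27.3
eef_pos: [634.3, -49.7, 305.4]
tcp_rot: [3.14, 0.007, 1.554]
contact_force: [-1.5, 1.7, -6.7]
opening: 0.112
```

```bash
python3 -c "
from h import *
st()"
```

```text
t 27.3 pos [634.3 -49.7 305.4] q(grip) 2.178 F [-1.5  1.7 -6.7] M [0.275 0.116 0.054] open 0.112 rot [3.1395 0.0067 1.5544] j6 -0.06 e6 -0.865
```

Call:
{"api": "carry_out", "payload": {"steps": [[[0,0,0,0.0005,3]]]}}

```text
clock: 27.4
eef_pos: [634.2, -49.8, 305.3]
tcp_rot: [3.139, 0.006, 1.5]
contact_force: [-1.0, 0.1, -7.7]
opening: 0.113
```

```bash
python3 -c "
from h import *
st()"
```

```text
t 27.4 pos [634.2 -49.8 305.3] q(grip) 2.233 F [-1.   0.1 -7.7] M [0.048 0.219 0.064] open 0.113 rot [3.1392 0.0061 1.4996] j6 -0.0 e6 -0.85
```

Call:
{"api": "carry_out", "payload": {"steps": [[[0,0,0,0.0005,2.5]]]}}

```text
clock: 27.5
eef_pos: [634.1, -49.8, 305.1]
tcp_rot: [3.139, 0.006, 1.454]
contact_force: [-1.3, 1.4, -7.4]
opening: 0.108
```

```bash
python3 -c "
from h import *
st();go('A',2.3,304.5)"
```

```text
t 27.5 pos [634.1 -49.8 305.1] q(grip) 2.279 F [-1.3  1.4 -7.4] M [0.036 0.215 0.069] open 0.108 rot [3.1389 0.0057 1.4537] j6 0.04 e6 -0.572
A (array([0.0012, 0.0012, 0.0006]), np.float64(1.21)) t 27.5 pos [634.1 -49.8 305.1] tilt [ 0.002  -0.0059]
```

```bash
python3 -c "
from h import *
go('C',2.07,360)"
```

```text
C (array([-0.1422, -0.1658, -0.0545]), np.float64(-11.97)) t 27.5 pos [634.1 -49.8 305.1] tilt [ 0.002  -0.0059]
```

Call:
{"api": "carry_out", "payload": {"steps": [[[35,0,0,0.001,0],[35,0,0,0,0],[35,0,0,-0.0545,0],[35,-0.142,-0.166,-0.0545,-12],[35,-0.142,-0.166,-0.0545,-12],[35,-0.142,-0.166,-0.0545,-12],[35,-0.142,-0.166,-0.0545,-12],[35,-0.142,-0.166,-0.0545,-12]]]}}

```text
clock: 28.3
eef_pos: [449.6, -172.6, 361.0]
tcp_rot: [3.14, 0.007, 1.663]
contact_force: [0.7, -0.6, 0.2]
opening: 0.35
```

```bash
python3 -c "
from h import *
st();go('C',2.08,305)"
```

```text
t 28.3 pos [ 449.6 -172.6  361. ] q(grip) 2.07 F [ 0.7 -0.6  0.2] M [ 0.039 -0.004 -0.016] open 0.35 rot [3.1396 0.0071 1.663 ] j6 -0.46 e6 -0.066
C (array([0.0014, 0.003 , 0.056 ]), np.float64(0.6)) t 28.3 pos [ 449.6 -172.6  361. ] tilt [ 0.0026 -0.0069]
```

Call:
{"api": "carry_out", "payload": {"steps": [[[35,0.0014,0.003,0.01,0.6],[35,0.0014,0.003,0.05,0.6],[35,0.0014,0.003,0.056,0.6],[0,0.0014,0.003,0.056,0.6],[0,0.0014,0.003,0.056,0.6],[0,0.0014,0.003,0.056,0.6]]]}}

```text
clock: 28.9
eef_pos: [452.2, -170.9, 305.1]
tcp_rot: [-3.141, 0.006, 1.654]
contact_force: [-4.0, -1.6, -8.6]
opening: 0.111
```

Call:
{"api": "carry_out", "payload": {"steps": [[[0,0,0,0.0005,3]]]}}

```text
clock: 29.0
eef_pos: [452.2, -170.8, 305.0]
tcp_rot: [-3.14, 0.007, 1.602]
contact_force: [-1.8, -4.3, -8.3]
opening: 0.11
```

```bash
python3 -c "
from h import *
st()"
```

```text
t 29.0 pos [ 452.2 -170.8  305. ] q(grip) 2.13 F [-1.8 -4.3 -8.3] M [-0.648  0.087  0.056] open 0.11 rot [-3.1399  0.0069  1.6023] j6 -0.39 e6 -1.464
```

Call:
{"api": "carry_out", "payload": {"steps": [[[0,0,0,0.0005,3]]]}}

```text
clock: 29.1
eef_pos: [452.3, -170.7, 304.9]
tcp_rot: [-3.139, 0.008, 1.549]
contact_force: [-2.4, -3.2, -8.7]
opening: 0.107
```

```bash
python3 -c "
from h import *
st()"
```

```text
t 29.1 pos [ 452.3 -170.7  304.9] q(grip) 2.183 F [-2.4 -3.2 -8.7] M [-0.516  0.17   0.121] open 0.107 rot [-3.1394  0.0076  1.5491] j6 -0.33 e6 -0.857
```

Call:
{"api": "carry_out", "payload": {"steps": [[[0,0,0,0.0005,3]]]}}

```text
clock: 29.2
eef_pos: [452.4, -170.6, 304.8]
tcp_rot: [-3.139, 0.008, 1.496]
contact_force: [-1.2, -3.0, -9.1]
opening: 0.111
```

```bash
python3 -c "
from h import *
st()"
```

```text
t 29.2 pos [ 452.4 -170.6  304.8] q(grip) 2.237 F [-1.2 -3.  -9.1] M [-0.54   0.211  0.047] open 0.111 rot [-3.139   0.0084  1.4959] j6 -0.28 e6 -0.825
```

Call:
{"api": "carry_out", "payload": {"steps": [[[0,0,0,0.0005,2.5]]]}}

```text
clock: 29.3
eef_pos: [452.6, -170.5, 304.7]
tcp_rot: [-3.139, 0.009, 1.451]
contact_force: [-3.3, -2.4, -7.8]
opening: 0.11
```

```bash
python3 -c "
from h import *
st();go('C',2.3,304.5)"
```

```text
t 29.3 pos [ 452.6 -170.5  304.7] q(grip) 2.281 F [-3.3 -2.4 -7.8] M [-0.471  0.202  0.125] open 0.11 rot [-3.1386  0.0091  1.4514] j6 -0.23 e6 -0.538
C (array([-0.0003,  0.0012,  0.0002]), np.float64(1.08)) t 29.3 pos [ 452.6 -170.5  304.7] tilt [-0.004  -0.0087]
```

Call:
{"api": "carry_out", "payload": {"steps": [[[0,0,0,0.0003,2.5],[0,0,0,0.0005,5]]]}}

```text
clock: 29.5
eef_pos: [452.6, -170.4, 304.6]
tcp_rot: [-3.139, 0.01, 1.364]
contact_force: [-3.4, -3.0, -7.5]
opening: 0.106
```

```bash
python3 -c "
from h import *
st()"
```

```text
t 29.5 pos [ 452.6 -170.4  304.6] q(grip) 2.369 F [-3.4 -3.  -7.5] M [-0.407  0.298  0.148] open 0.106 rot [-3.1385  0.0102  1.3636] j6 -0.14 e6 -0.535
```

Call:
{"api": "carry_out", "payload": {"steps": [[[0,0,0,0.0002,2]]]}}

```text
clock: 29.6
eef_pos: [452.6, -170.3, 304.7]
tcp_rot: [-3.138, 0.011, 1.328]
contact_force: [-0.7, -2.9, -14.5]
opening: 0.109
```

```bash
python3 -c "
from h import *
st()"
```

```text
t 29.6 pos [ 452.6 -170.3  304.7] q(grip) 2.404 F [ -0.7  -2.9 -14.5] M [-0.543 -0.096  0.117] open 0.109 rot [-3.1379  0.011   1.3283] j6 -0.11 e6 -0.364
```

Call:
{"api": "carry_out", "payload": {"steps": [[[0,0,0,0.0004,2]]]}}

```text
clock: 29.7
eef_pos: [452.8, -170.2, 304.7]
tcp_rot: [-3.138, 0.012, 1.293]
contact_force: [-1.6, -3.8, -8.6]
opening: 0.11
```

```bash
python3 -c "
from h import *
st()"
```

```text
t 29.7 pos [ 452.8 -170.2  304.7] q(grip) 2.439 F [-1.6 -3.8 -8.6] M [-0.467  0.033  0.226] open 0.11 rot [-3.1378  0.0119  1.2932] j6 -0.07 e6 -0.401
```

Call:
{"api": "carry_out", "payload": {"steps": [[[0,0,0,0.0004,2]]]}}

```text
clock: 29.8
eef_pos: [452.8, -170.1, 304.6]
tcp_rot: [-3.138, 0.013, 1.258]
contact_force: [-2.3, -4.2, -9.3]
opening: 0.108
```

```bash
python3 -c "
from h import *
st()"
```

```text
t 29.8 pos [ 452.8 -170.1  304.6] q(grip) 2.474 F [-2.3 -4.2 -9.3] M [-0.449  0.091  0.23 ] open 0.108 rot [-3.1376  0.0128  1.2582] j6 -0.03 e6 -0.377
```

```bash
python3 -c "
from h import *
go('A',2.29,360)"
```

```text
A (array([ 0.172 ,  0.1374, -0.0581]), np.float64(-10.56)) t 29.8 pos [ 452.8 -170.1  304.6] tilt [-0.0078 -0.011 ]
```

Call:
{"api": "carry_out", "payload": {"steps": [[[35,0,0,0.0005,0],[35,0,0,0,0],[35,0,0,-0.056,0],[35,0.172,0.1375,-0.058,-10.6],[35,0.172,0.1375,-0.058,-10.6],[35,0.172,0.1375,-0.058,-10.6],[35,0.172,0.1375,-0.058,-10.6],[35,0.172,0.1375,-0.058,-10.6]]]}}

```text
clock: 30.6
eef_pos: [640.6, -45.3, 361.2]
tcp_rot: [-3.139, 0.011, 1.446]
contact_force: [0.1, -0.5, 0.2]
opening: 0.346
```

```bash
python3 -c "
from h import *
st();go('A',2.285,304.5)"
```

```text
t 30.6 pos [640.6 -45.3 361.2] q(grip) 2.286 F [ 0.1 -0.5  0.2] M [ 0.06   0.002 -0.009] open 0.346 rot [-3.1394  0.0107  1.4462] j6 0.06 e6 0.106
A (array([-0.0028, -0.0038,  0.0568]), np.float64(-0.08)) t 30.6 pos [640.6 -45.3 361.2] tilt [-0.0035 -0.0104]
```

Call:
{"api": "carry_out", "payload": {"steps": [[[35,-0.0028,-0.0038,0.01,0],[35,-0.0028,-0.0038,0.05,0],[35,-0.0028,-0.0038,0.057,0],[0,-0.0028,-0.0038,0.057,0],[0,-0.0028,-0.0038,0.057,0],[0,-0.0028,-0.0038,0.057,0]]]}}

```text
clock: 31.2
eef_pos: [635.5, -48.5, 304.5]
tcp_rot: [-3.138, 0.011, 1.446]
contact_force: [-4.5, 0.2, -8.9]
opening: 0.111
```

Call:
{"api": "carry_out", "payload": {"steps": [[[0,0,0,0,2.5],[0,0,0,0.0003,5]]]}}

```text
clock: 31.4
eef_pos: [635.2, -48.6, 304.4]
tcp_rot: [-3.139, 0.011, 1.357]
contact_force: [-1.8, 0.7, -10.0]
opening: 0.112
```

```bash
python3 -c "
from h import *
st()"
```

```text
t 31.4 pos [635.2 -48.6 304.4] q(grip) 2.376 F [ -1.8   0.7 -10. ] M [0.167 0.037 0.121] open 0.112 rot [-3.1386  0.011   1.357 ] j6 0.14 e6 -0.649
```

Call:
{"api": "carry_out", "payload": {"steps": [[[0,0,0,0.0003,2.5]]]}}

```text
clock: 31.5
eef_pos: [635.1, -48.6, 304.4]
tcp_rot: [-3.139, 0.011, 1.312]
contact_force: [-0.5, 1.1, -10.3]
opening: 0.111
```

```bash
python3 -c "
from h import *
st()"
```

```text
t 31.5 pos [635.1 -48.6 304.4] q(grip) 2.421 F [ -0.5   1.1 -10.3] M [ 0.11  -0.136  0.22 ] open 0.111 rot [-3.1394  0.0109  1.3115] j6 0.19 e6 -0.618
```

Call:
{"api": "carry_out", "payload": {"steps": [[[0,0,0,0.0003,1.5]]]}}

```text
clock: 31.6
eef_pos: [635.0, -48.7, 304.3]
tcp_rot: [-3.14, 0.011, 1.284]
contact_force: [-0.5, 1.0, -10.1]
opening: 0.108
```

```bash
python3 -c "
from h import *
st();go('B',2.31,360)"
```

```text
t 31.6 pos [635.  -48.7 304.3] q(grip) 2.449 F [ -0.5   1.  -10.1] M [ 0.117 -0.123  0.178] open 0.108 rot [-3.1398  0.0107  1.2837] j6 0.22 e6 -0.038
B (array([-0.1547,  0.0156, -0.054 ]), np.float64(-7.96)) t 31.6 pos [635.  -48.7 304.3] tilt [-0.0047 -0.0097]
```

Torque ≈0.2 at A. Now B.

Call:
{"api": "carry_out", "payload": {"steps": [[[35,0,0,0.0005,0],[35,0,0,0,0],[35,0,0,-0.054,0],[35,-0.1545,0.0155,-0.055,-8],[35,-0.1545,0.0155,-0.055,-8],[35,-0.1545,0.0155,-0.055,-8],[35,-0.1545,0.0155,-0.055,-8]]]}}

```text
clock: 32.3
eef_pos: [605.7, -205.5, 362.8]
tcp_rot: [3.142, 0.013, 1.42]
contact_force: [-0.2, -0.1, -0.2]
opening: 0.348
```

```bash
python3 -c "
from h import *
st();go('B',2.315,303.5)"
```

```text
t 32.3 pos [ 605.7 -205.5  362.8] q(grip) 2.312 F [-0.2 -0.1 -0.2] M [-0.012  0.007  0.032] open 0.348 rot [3.1415 0.0126 1.4204] j6 -0.17 e6 -0.697
B (array([ 0.0057, -0.0005,  0.0592]), np.float64(0.16)) t 32.3 pos [ 605.7 -205.5  362.8] tilt [-0.0018 -0.0124]
```

Call:
{"api": "carry_out", "payload": {"steps": [[[35,0.0057,-0.0005,0.01,0],[35,0.0057,-0.0005,0.05,0],[35,0.0057,-0.0005,0.059,0],[0,0.0057,-0.0005,0.059,0],[0,0.0057,-0.0005,0.059,0],[0,0.0057,-0.0005,0.059,0]]]}}

```text
clock: 32.9
eef_pos: [605.4, -199.3, 303.3]
tcp_rot: [-3.138, 0.011, 1.421]
contact_force: [-3.4, 3.7, -10.0]
opening: 0.106
```

Call:
{"api": "carry_out", "payload": {"steps": [[[0,0,0,0,2],[0,0,0,0.0003,4]]]}}

```text
clock: 33.1
eef_pos: [605.4, -199.1, 303.1]
tcp_rot: [-3.139, 0.012, 1.351]
contact_force: [-1.5, -1.2, -7.0]
opening: 0.108
```

```bash
python3 -c "
from h import *
st()"
```

```text
t 33.1 pos [ 605.4 -199.1  303.1] q(grip) 2.382 F [-1.5 -1.2 -7. ] M [-0.102  0.203  0.104] open 0.108 rot [-3.1391  0.0122  1.3509] j6 -0.09 e6 -0.516
```

Call:
{"api": "carry_out", "payload": {"steps": [[[0,0,0,0.0003,2]]]}}

```text
clock: 33.2
eef_pos: [605.4, -199.0, 303.1]
tcp_rot: [-3.14, 0.013, 1.315]
contact_force: [-2.0, -1.4, -9.2]
opening: 0.113
```

```bash
python3 -c "
from h import *
st()"
```

```text
t 33.2 pos [ 605.4 -199.   303.1] q(grip) 2.417 F [-2.  -1.4 -9.2] M [-0.244  0.178  0.042] open 0.113 rot [-3.1396  0.0129  1.3153] j6 -0.05 e6 -0.502
```

Call:
{"api": "carry_out", "payload": {"steps": [[[0,0,0,0.0003,2]]]}}

```text
clock: 33.3
eef_pos: [605.4, -198.9, 303.1]
tcp_rot: [-3.14, 0.014, 1.28]
contact_force: [-1.6, -1.8, -10.3]
opening: 0.108
```

```bash
python3 -c "
from h import *
st()"
```

```text
t 33.3 pos [ 605.4 -198.9  303.1] q(grip) 2.453 F [ -1.6  -1.8 -10.3] M [-0.163  0.126  0.13 ] open 0.108 rot [-3.1402  0.0136  1.2796] j6 -0.02 e6 -0.462
```

Call:
{"api": "carry_out", "payload": {"steps": [[[0,0,0,0.0003,2]]]}}

```text
clock: 33.4
eef_pos: [605.4, -198.8, 303.1]
tcp_rot: [-3.141, 0.014, 1.244]
contact_force: [-1.2, 0.3, -10.3]
opening: 0.114
```

```bash
python3 -c "
from h import *
st()"
```

```text
t 33.4 pos [ 605.4 -198.8  303.1] q(grip) 2.489 F [ -1.2   0.3 -10.3] M [-0.151  0.149  0.183] open 0.114 rot [-3.1409  0.0142  1.2439] j6 0.02 e6 -0.427
```

Call:
{"api": "carry_out", "payload": {"steps": [[[0,0,0,0.0003,1.5]]]}}

```text
clock: 33.5
eef_pos: [605.4, -198.7, 303.1]
tcp_rot: [-3.141, 0.015, 1.217]
contact_force: [-1.9, -1.7, -8.7]
opening: 0.111
```

```bash
python3 -c "
from h import *
st()"
```

```text
t 33.5 pos [ 605.4 -198.7  303.1] q(grip) 2.516 F [-1.9 -1.7 -8.7] M [-0.145  0.173  0.229] open 0.111 rot [-3.1415  0.0147  1.2169] j6 0.05 e6 -0.125
```

```bash
python3 -c "
from h import *
go('D',2.305,360)"
```

```text
D (array([ 0.1269, -0.1767, -0.0587]), np.float64(-12.07)) t 33.5 pos [ 605.4 -198.7  303.1] tilt [-0.0052 -0.0137]
```

Call:
{"api": "carry_out", "payload": {"steps": [[[35,0,0,0.0005,0],[35,0,0,0,0],[35,0,0,-0.056,0],[35,0.127,-0.1765,-0.058,-12],[35,0.127,-0.1765,-0.058,-12],[35,0.127,-0.1765,-0.058,-12],[35,0.127,-0.1765,-0.058,-12],[35,0.127,-0.1765,-0.058,-12]]]}}

```text
clock: 34.3
eef_pos: [482.1, -15.1, 360.3]
tcp_rot: [-3.139, 0.013, 1.428]
contact_force: [-0.8, -0.4, 0.2]
opening: 0.349
```

```bash
python3 -c "
from h import *
st();go('D',2.31,304.5)"
```

```text
t 34.3 pos [482.1 -15.1 360.3] q(grip) 2.304 F [-0.8 -0.4  0.2] M [-0.035  0.018 -0.015] open 0.349 rot [-3.1393  0.0134  1.4284] j6 0.12 e6 0.103
D (array([-0.0016,  0.0021,  0.0558]), np.float64(0.33)) t 34.3 pos [482.1 -15.1 360.3] tilt [-0.0041 -0.0129]
```

Call:
{"api": "carry_out", "payload": {"steps": [[[35,-0.0016,0.002,0.01,0.3],[35,-0.0016,0.002,0.05,0.3],[35,-0.0016,0.002,0.056,0.3],[0,-0.0016,0.002,0.056,0.3],[0,-0.0016,0.002,0.056,0.3],[0,-0.0016,0.002,0.056,0.3]]]}}

```text
clock: 34.9
eef_pos: [483.1, -18.2, 304.3]
tcp_rot: [-3.137, 0.014, 1.423]
contact_force: [-4.8, -0.4, -8.3]
opening: 0.106
```

Call:
{"api": "carry_out", "payload": {"steps": [[[0,0,0,0,2],[0,0,0,0.0003,4]]]}}

```text
clock: 35.1
eef_pos: [483.0, -18.3, 304.1]
tcp_rot: [-3.137, 0.014, 1.351]
contact_force: [-3.3, 1.6, -6.2]
opening: 0.11
```

```bash
python3 -c "
from h import *
st()"
```

```text
t 35.1 pos [483.  -18.3 304.1] q(grip) 2.382 F [-3.3  1.6 -6.2] M [0.332 0.385 0.083] open 0.11 rot [-3.1371  0.0138  1.351 ] j6 0.19 e6 -0.533
```

Call:
{"api": "carry_out", "payload": {"steps": [[[0,0,0,0.0003,2]]]}}

```text
clock: 35.2
eef_pos: [483.0, -18.4, 304.1]
tcp_rot: [-3.137, 0.014, 1.314]
contact_force: [-2.3, 2.0, -6.9]
opening: 0.117
```

```bash
python3 -c "
from h import *
st()"
```

```text
t 35.2 pos [483.  -18.4 304.1] q(grip) 2.418 F [-2.3  2.  -6.9] M [0.439 0.226 0.112] open 0.117 rot [-3.1371  0.0136  1.3142] j6 0.23 e6 -0.503
```

Call:
{"api": "carry_out", "payload": {"steps": [[[0,0,0,0.0003,2]]]}}

```text
clock: 35.3
eef_pos: [483.0, -18.5, 304.2]
tcp_rot: [-3.137, 0.013, 1.277]
contact_force: [-2.3, 2.3, -8.3]
opening: 0.109
```

```bash
python3 -c "
from h import *
st()"
```

```text
t 35.3 pos [483.  -18.5 304.2] q(grip) 2.455 F [-2.3  2.3 -8.3] M [0.31  0.207 0.099] open 0.109 rot [-3.1373  0.0134  1.2775] j6 0.27 e6 -0.474
```

Call:
{"api": "carry_out", "payload": {"steps": [[[0,0,0,0.0003,2]]]}}

```text
clock: 35.4
eef_pos: [483.0, -18.5, 304.1]
tcp_rot: [-3.137, 0.013, 1.241]
contact_force: [-3.1, 1.7, -9.1]
opening: 0.11
```

```bash
python3 -c "
from h import *
st()"
```

```text
t 35.4 pos [483.  -18.5 304.1] q(grip) 2.492 F [-3.1  1.7 -9.1] M [0.319 0.179 0.151] open 0.11 rot [-3.1372  0.0132  1.2408] j6 0.3 e6 -0.451
```

Call:
{"api": "carry_out", "payload": {"steps": [[[0,0,0,0.0003,2]]]}}

```text
clock: 35.5
eef_pos: [483.0, -18.6, 304.1]
tcp_rot: [-3.137, 0.013, 1.204]
contact_force: [-2.9, 2.7, -7.3]
opening: 0.111
```

```bash
python3 -c "
from h import *
st()"
```

```text
t 35.5 pos [483.  -18.6 304.1] q(grip) 2.528 F [-2.9  2.7 -7.3] M [0.285 0.135 0.166] open 0.111 rot [-3.1373  0.0131  1.2042] j6 0.34 e6 -0.426
```

Call:
{"api": "carry_out", "payload": {"steps": [[[0,0,0,0.0003,1.5]]]}}

```text
clock: 35.6
eef_pos: [482.9, -18.6, 304.1]
tcp_rot: [-3.137, 0.013, 1.176]
contact_force: [-2.6, 2.3, -7.5]
opening: 0.108
```

```bash
python3 -c "
from h import *
st()"
```

```text
t 35.6 pos [482.9 -18.6 304.1] q(grip) 2.556 F [-2.6  2.3 -7.5] M [0.336 0.301 0.217] open 0.108 rot [-3.1373  0.0129  1.1763] j6 0.37 e6 -0.131
```

Call:
{"api": "carry_out", "payload": {"steps": [[[0,0,0,0.0003,2]]]}}

```text
clock: 35.7
eef_pos: [482.9, -18.7, 304.1]
tcp_rot: [-3.137, 0.013, 1.14]
contact_force: [-3.0, 1.9, -5.6]
opening: 0.108
```

```bash
python3 -c "
from h import *
st()"
```

```text
t 35.7 pos [482.9 -18.7 304.1] q(grip) 2.593 F [-3.   1.9 -5.6] M [0.386 0.303 0.251] open 0.108 rot [-3.1375  0.0129  1.14  ] j6 0.4 e6 -0.479
```

Call:
{"api": "carry_out", "payload": {"steps": [[[0,0,0,0.0003,1.5]]]}}

```text
clock: 35.8
eef_pos: [482.9, -18.7, 304.0]
tcp_rot: [-3.138, 0.013, 1.112]
contact_force: [-3.9, 3.8, -4.7]
opening: 0.111
```

```bash
python3 -c "
from h import *
st();go('B',2.52,360)"
```

```text
t 35.8 pos [482.9 -18.7 304. ] q(grip) 2.62 F [-3.9  3.8 -4.7] M [0.35  0.369 0.266] open 0.111 rot [-3.1375  0.0129  1.1122] j6 0.43 e6 -0.082
B (array([-0.109 ,  0.1918, -0.0553]), np.float64(-5.75)) t 35.8 pos [482.9 -18.7 304. ] tilt [-0.0094 -0.0098]
```

Call:
{"api": "carry_out", "payload": {"steps": [[[35,0,0,0.0005,0],[35,0,0,0,0],[35,0,0,-0.054,0],[35,-0.109,0.192,-0.0555,-5.8],[35,-0.109,0.192,-0.0555,-5.8],[35,-0.109,0.192,-0.0555,-5.8],[35,-0.109,0.192,-0.0555,-5.8],[35,-0.109,0.192,-0.0555,-5.8]]]}}

```text
clock: 36.6
eef_pos: [609.7, -204.8, 361.4]
tcp_rot: [-3.141, 0.013, 1.212]
contact_force: [-0.2, 1.3, -0.3]
opening: 0.354
```

```bash
python3 -c "
from h import *
st();go('B',2.52,303.5)"
```

```text
t 36.6 pos [ 609.7 -204.8  361.4] q(grip) 2.52 F [-0.2  1.3 -0.3] M [ 0.036 -0.036  0.01 ] open 0.354 rot [-3.1411  0.0132  1.2121] j6 0.04 e6 -0.093
B (array([ 0.0036, -0.0045,  0.0578]), np.float64(-0.03)) t 36.6 pos [ 609.7 -204.8  361.4] tilt [-0.0051 -0.0121]
```

Call:
{"api": "carry_out", "payload": {"steps": [[[35,0.0036,-0.0045,0.01,0],[35,0.0036,-0.0045,0.05,0],[35,0.0036,-0.0045,0.058,0],[0,0.0036,-0.0045,0.058,0],[0,0.0036,-0.0045,0.058,0],[0,0.0036,-0.0045,0.058,0]]]}}

```text
clock: 37.2
eef_pos: [605.7, -199.8, 303.3]
tcp_rot: [-3.139, 0.013, 1.213]
contact_force: [-4.7, 2.1, -9.7]
opening: 0.112
```

Call:
{"api": "carry_out", "payload": {"steps": [[[0,0,0,0.0002,2]]]}}

```text
clock: 37.3
eef_pos: [605.5, -199.6, 303.3]
tcp_rot: [-3.139, 0.014, 1.178]
contact_force: [1.2, -2.4, -13.3]
opening: 0.112
```

```bash
python3 -c "
from h import *
st()"
```

```text
t 37.3 pos [ 605.5 -199.6  303.3] q(grip) 2.554 F [  1.2  -2.4 -13.3] M [-0.544 -0.388  0.279] open 0.112 rot [-3.1391  0.0137  1.1784] j6 0.08 e6 -0.778
```

Call:
{"api": "carry_out", "payload": {"steps": [[[0,0,0,0.0002,1.5]]]}}

```text
clock: 37.4
eef_pos: [605.5, -199.5, 303.3]
tcp_rot: [-3.14, 0.014, 1.152]
contact_force: [-0.6, -1.7, -12.6]
opening: 0.114
```

```bash
python3 -c "
from h import *
st()"
```

```text
t 37.4 pos [ 605.5 -199.5  303.3] q(grip) 2.581 F [ -0.6  -1.7 -12.6] M [-0.328 -0.085  0.271] open 0.114 rot [-3.1401  0.0142  1.1516] j6 0.11 e6 -0.101
```

Call:
{"api": "carry_out", "payload": {"steps": [[[0,0,0,0.0002,1]]]}}

```text
clock: 37.5
eef_pos: [605.4, -199.5, 303.3]
tcp_rot: [-3.141, 0.014, 1.133]
contact_force: [0.6, -1.2, -11.4]
opening: 0.114
```

```bash
python3 -c "
from h import *
st();go('A',2.45,360)"
```

```text
t 37.5 pos [ 605.4 -199.5  303.3] q(grip) 2.599 F [  0.6  -1.2 -11.4] M [-0.21  -0.003  0.298] open 0.114 rot [-3.1406  0.0145  1.1334] j6 0.13 e6 0.089
A (array([ 0.1499, -0.0359, -0.0588]), np.float64(-8.55)) t 37.5 pos [ 605.4 -199.5  303.3] tilt [-0.0071 -0.0127]
```

Call:
{"api": "carry_out", "payload": {"steps": [[[35,0,0,0.0005,0],[35,0,0,0,0],[35,0,0,-0.056,0],[35,0.15,-0.036,-0.0585,-8.5],[35,0.15,-0.036,-0.0585,-8.5],[35,0.15,-0.036,-0.0585,-8.5],[35,0.15,-0.036,-0.0585,-8.5]]]}}

```text
clock: 38.2
eef_pos: [638.1, -42.9, 361.6]
tcp_rot: [3.141, 0.012, 1.286]
contact_force: [-0.0, -0.1, 0.3]
opening: 0.355
```

```bash
python3 -c "
from h import *
st();go('A',2.455,304.5)"
```

```text
t 38.2 pos [638.1 -42.9 361.6] q(grip) 2.447 F [-0.  -0.1  0.3] M [-0.041 -0.038 -0.033] open 0.355 rot [3.1413 0.0115 1.2856] j6 0.22 e6 0.735
A (array([-0.0048, -0.0004,  0.0572]), np.float64(0.46)) t 38.2 pos [638.1 -42.9 361.6] tilt [-0.0029 -0.0112]
```

Call:
{"api": "carry_out", "payload": {"steps": [[[35,-0.0048,-0.0004,0.01,0.4],[35,-0.0048,-0.0004,0.05,0.4],[35,-0.0048,-0.0004,0.057,0.4],[0,-0.0048,-0.0004,0.057,0.4],[0,-0.0048,-0.0004,0.057,0.4],[0,-0.0048,-0.0004,0.057,0.4]]]}}

```text
clock: 38.8
eef_pos: [635.3, -48.9, 304.3]
tcp_rot: [-3.139, 0.013, 1.278]
contact_force: [-4.6, -2.9, -9.1]
opening: 0.109
```

Call:
{"api": "carry_out", "payload": {"steps": [[[0,0,0,0.0002,2]]]}}

```text
clock: 38.9
eef_pos: [635.1, -49.1, 304.3]
tcp_rot: [-3.139, 0.012, 1.243]
contact_force: [-0.1, 4.3, -8.7]
opening: 0.111
```

```bash
python3 -c "
from h import *
st()"
```

```text
t 38.9 pos [635.1 -49.1 304.3] q(grip) 2.49 F [-0.1  4.3 -8.7] M [ 0.626 -0.326  0.213] open 0.111 rot [-3.1393  0.0125  1.2425] j6 0.26 e6 -0.822
```

Call:
{"api": "carry_out", "payload": {"steps": [[[0,0,0,0.0002,2]]]}}

```text
clock: 39.0
eef_pos: [635.0, -49.1, 304.3]
tcp_rot: [-3.14, 0.012, 1.206]
contact_force: [-1.1, 3.5, -10.3]
opening: 0.112
```

```bash
python3 -c "
from h import *
st()"
```

```text
t 39.0 pos [635.  -49.1 304.3] q(grip) 2.527 F [ -1.1   3.5 -10.3] M [ 0.399 -0.066  0.213] open 0.112 rot [-3.1396  0.0119  1.2059] j6 0.3 e6 -0.406
```

Call:
{"api": "carry_out", "payload": {"steps": [[[0,0,0,0.0002,1.5]]]}}

```text
clock: 39.1
eef_pos: [635.0, -49.2, 304.3]
tcp_rot: [-3.14, 0.012, 1.178]
contact_force: [-1.5, 0.5, -9.9]
opening: 0.112
```

```bash
python3 -c "
from h import *
st()"
```

```text
t 39.1 pos [635.  -49.2 304.3] q(grip) 2.554 F [-1.5  0.5 -9.9] M [0.122 0.014 0.272] open 0.112 rot [-3.1399  0.0116  1.1782] j6 0.32 e6 -0.1
```

Call:
{"api": "carry_out", "payload": {"steps": [[[0,0,0,0.0002,1.5]]]}}

```text
clock: 39.2
eef_pos: [634.9, -49.2, 304.3]
tcp_rot: [-3.14, 0.012, 1.151]
contact_force: [-0.8, 1.9, -8.8]
opening: 0.109
```

```bash
python3 -c "
from h import *
st();go('C',2.48,360)"
```

```text
t 39.2 pos [634.9 -49.2 304.3] q(grip) 2.582 F [-0.8  1.9 -8.8] M [0.123 0.071 0.248] open 0.109 rot [-3.1401  0.0115  1.1506] j6 0.35 e6 -0.178
C (array([-0.1855, -0.1156, -0.0534]), np.float64(-5.84)) t 39.2 pos [634.9 -49.2 304.3] tilt [-0.006  -0.0099]
```

Call:
{"api": "carry_out", "payload": {"steps": [[[35,0,0,0.0005,0],[35,0,0,0,0],[35,0,0,-0.054,0],[35,-0.1855,-0.1155,-0.0535,-5.8],[35,-0.1855,-0.1155,-0.0535,-5.8],[35,-0.1855,-0.1155,-0.0535,-5.8],[35,-0.1855,-0.1155,-0.0535,-5.8],[35,-0.1855,-0.1155,-0.0535,-5.8]]]}}

```text
clock: 40.0
eef_pos: [451.3, -172.5, 361.1]
tcp_rot: [-3.14, 0.012, 1.251]
contact_force: [0.1, 0.5, 0.7]
opening: 0.354
```

```bash
python3 -c "
from h import *
st();go('C',2.485,304.5)"
```

```text
t 40.0 pos [ 451.3 -172.5  361.1] q(grip) 2.482 F [0.1 0.5 0.7] M [-0.046  0.016  0.002] open 0.354 rot [-3.1402  0.0122  1.2508] j6 -0.04 e6 -0.059
C (array([0.0033, 0.0019, 0.0566]), np.float64(0.18)) t 40.0 pos [ 451.3 -172.5  361.1] tilt [-0.0052 -0.0112]
```

Call:
{"api": "carry_out", "payload": {"steps": [[[35,0.0033,0.002,0.01,0],[35,0.0033,0.002,0.05,0],[35,0.0033,0.002,0.0565,0],[0,0.0033,0.002,0.0565,0],[0,0.0033,0.002,0.0565,0],[0,0.0033,0.002,0.0565,0]]]}}

```text
clock: 40.6
eef_pos: [453.3, -169.8, 304.4]
tcp_rot: [-3.136, 0.012, 1.252]
contact_force: [-5.4, 2.0, -9.1]
opening: 0.109
```

Call:
{"api": "carry_out", "payload": {"steps": [[[0,0,0,0.0002,2]]]}}

```text
clock: 40.7
eef_pos: [453.3, -169.6, 304.5]
tcp_rot: [-3.136, 0.013, 1.218]
contact_force: [-0.1, -6.3, -12.1]
opening: 0.11
```

```bash
python3 -c "
from h import *
st()"
```

```text
t 40.7 pos [ 453.3 -169.6  304.5] q(grip) 2.515 F [ -0.1  -6.3 -12.1] M [-0.997 -0.439  0.204] open 0.11 rot [-3.1356  0.0131  1.2181] j6 0.01 e6 -0.777
```

Call:
{"api": "carry_out", "payload": {"steps": [[[0,0,0,0.0002,1.5]]]}}

```text
clock: 40.8
eef_pos: [453.5, -169.4, 304.5]
tcp_rot: [-3.136, 0.014, 1.192]
contact_force: [-1.7, -3.9, -12.7]
opening: 0.109
```

```bash
python3 -c "
from h import *
st()"
```

```text
t 40.8 pos [ 453.5 -169.4  304.5] q(grip) 2.541 F [ -1.7  -3.9 -12.7] M [-0.761 -0.026  0.263] open 0.109 rot [-3.1356  0.0142  1.192 ] j6 0.04 e6 -0.11
```

Call:
{"api": "carry_out", "payload": {"steps": [[[0,0,0,0.0002,1.5]]]}}

```text
clock: 40.9
eef_pos: [453.6, -169.4, 304.4]
tcp_rot: [-3.136, 0.015, 1.165]
contact_force: [-1.5, -3.6, -9.6]
opening: 0.106
```

```bash
python3 -c "
from h import *
st()"
```

```text
t 40.9 pos [ 453.6 -169.4  304.4] q(grip) 2.567 F [-1.5 -3.6 -9.6] M [-0.603  0.055  0.292] open 0.106 rot [-3.1356  0.015   1.1653] j6 0.06 e6 -0.185
```

```bash
python3 -c "
from h import *
go('D',2.62,360)"
```

```text
D (array([ 0.1506, -0.0314, -0.0576]), np.float64(3.02)) t 40.9 pos [ 453.6 -169.4  304.4] tilt [-0.0114 -0.0115]
```

Call:
{"api": "carry_out", "payload": {"steps": [[[35,0,0,0.0005,0],[35,0,0,0,0],[35,0,0,-0.055,0],[35,0.1505,-0.0315,-0.0575,3],[35,0.1505,-0.0315,-0.0575,3],[35,0.1505,-0.0315,-0.0575,3],[35,0.1505,-0.0315,-0.0575,3]]]}}

```text
clock: 41.6
eef_pos: [486.0, -13.7, 361.3]
tcp_rot: [-3.139, 0.012, 1.117]
contact_force: [0.6, -0.8, -0.4]
opening: 0.35
```

```bash
python3 -c "
from h import *
st();go('D',2.62,304)"
```

```text
t 41.6 pos [486.  -13.7 361.3] q(grip) 2.616 F [ 0.6 -0.8 -0.4] M [-0.063 -0.003 -0.018] open 0.35 rot [-3.1387  0.0122  1.1168] j6 0.43 e6 0.983
D (array([-0.004 ,  0.0007,  0.0574]), np.float64(0.24)) t 41.6 pos [486.  -13.7 361.3] tilt [-0.0079 -0.0097]
```

Call:
{"api": "carry_out", "payload": {"steps": [[[35,-0.004,0.0007,0.01,0.2],[35,-0.004,0.0007,0.05,0.2],[35,-0.004,0.0007,0.0575,0.2],[0,-0.004,0.0007,0.0575,0.2],[0,-0.004,0.0007,0.0575,0.2],[0,-0.004,0.0007,0.0575,0.2]]]}}

```text
clock: 42.2
eef_pos: [483.2, -18.7, 303.6]
tcp_rot: [-3.136, 0.014, 1.113]
contact_force: [-5.0, 0.1, -10.9]
opening: 0.109
```

Call:
{"api": "carry_out", "payload": {"steps": [[[0,0,0,0.0002,1.5]]]}}

```text
clock: 42.3
eef_pos: [483.1, -18.8, 303.5]
tcp_rot: [-3.136, 0.013, 1.085]
contact_force: [0.1, 4.6, -10.9]
opening: 0.11
```

```bash
python3 -c "
from h import *
st()"
```

```text
t 42.3 pos [483.1 -18.8 303.5] q(grip) 2.648 F [  0.1   4.6 -10.9] M [ 0.672 -0.412  0.292] open 0.11 rot [-3.1358  0.0134  1.0851] j6 0.46 e6 -0.55
```

Call:
{"api": "carry_out", "payload": {"steps": [[[0,0,0,0.0002,1]]]}}

```text
clock: 42.4
eef_pos: [483.1, -18.8, 303.6]
tcp_rot: [-3.136, 0.013, 1.065]
contact_force: [-2.2, 3.0, -11.1]
opening: 0.116
```

```bash
python3 -c "
from h import *
st();go('A',2.58,360)"
```

```text
t 42.4 pos [483.1 -18.8 303.6] q(grip) 2.667 F [ -2.2   3.  -11.1] M [0.476 0.019 0.225] open 0.116 rot [-3.1362  0.013   1.0653] j6 0.47 e6 0.003
A (array([ 0.0482,  0.1491, -0.0579]), np.float64(-5.0)) t 42.4 pos [483.1 -18.8 303.6] tilt [-0.011  -0.0088]
```

Call:
{"api": "carry_out", "payload": {"steps": [[[35,0,0,0.0005,0],[35,0,0,0,0],[35,0,0,-0.055,0],[35,0.048,0.149,-0.058,-5],[35,0.048,0.149,-0.058,-5],[35,0.048,0.149,-0.058,-5],[35,0.048,0.149,-0.058,-5]]]}}

```text
clock: 43.1
eef_pos: [642.4, -49.7, 361.9]
tcp_rot: [3.141, 0.01, 1.152]
contact_force: [-0.1, 1.1, -0.1]
opening: 0.348
```

```bash
python3 -c "
from h import *
st();go('A',2.585,304)"
```

```text
t 43.1 pos [642.4 -49.7 361.9] q(grip) 2.581 F [-0.1  1.1 -0.1] M [0.018 0.004 0.011] open 0.348 rot [3.141  0.0105 1.1521] j6 0.35 e6 -0.095
A (array([-0.0005, -0.0062,  0.0579]), np.float64(0.26)) t 43.1 pos [642.4 -49.7 361.9] tilt [-0.0038 -0.0098]
```

Call:
{"api": "carry_out", "payload": {"steps": [[[35,-0.0005,-0.006,0.01,0.2],[35,-0.0005,-0.006,0.05,0.2],[35,-0.0005,-0.006,0.058,0.2],[0,-0.0005,-0.006,0.058,0.2],[0,-0.0005,-0.006,0.058,0.2],[0,-0.0005,-0.006,0.058,0.2]]]}}

```text
clock: 43.7
eef_pos: [635.5, -48.0, 303.8]
tcp_rot: [-3.14, 0.011, 1.149]
contact_force: [-3.1, 1.0, -9.6]
opening: 0.11
```

Call:
{"api": "carry_out", "payload": {"steps": [[[0,0,0,0.0002,1.5]]]}}

```text
clock: 43.8
eef_pos: [635.3, -47.9, 303.9]
tcp_rot: [-3.14, 0.011, 1.122]
contact_force: [1.1, 0.0, -11.6]
opening: 0.108
```

```bash
python3 -c "
from h import *
st()"
```

```text
t 43.8 pos [635.3 -47.9 303.9] q(grip) 2.61 F [  1.1   0.  -11.6] M [-0.088 -0.334  0.39 ] open 0.108 rot [-3.1404  0.0114  1.1222] j6 0.38 e6 -0.49
```

Call:
{"api": "carry_out", "payload": {"steps": [[[0,0,0,0.0002,1]]]}}

```text
clock: 43.9
eef_pos: [635.2, -47.9, 303.8]
tcp_rot: [-3.141, 0.011, 1.103]
contact_force: [-0.0, -0.6, -10.6]
opening: 0.112
```

```bash
python3 -c "
from h import *
st();go('B',2.6,360)"
```

```text
t 43.9 pos [635.2 -47.9 303.8] q(grip) 2.63 F [ -0.   -0.6 -10.6] M [-0.048 -0.123  0.335] open 0.112 rot [-3.141   0.0114  1.103 ] j6 0.4 e6 0.067
B (array([-0.1501,  0.0433, -0.0545]), np.float64(-1.69)) t 43.9 pos [635.2 -47.9 303.8] tilt [-0.0056 -0.0099]
```

Call:
{"api": "carry_out", "payload": {"steps": [[[0,0,0,0,-1.5],[0,0,0,0,-1.5]]]}}

```text
clock: 44.1
eef_pos: [635.3, -47.9, 303.8]
tcp_rot: [-3.141, 0.011, 1.13]
contact_force: [-1.3, -0.1, -12.0]
opening: 0.109
```

```bash
python3 -c "
from h import *
st();go('B',2.6,360)"
```

```text
t 44.1 pos [635.3 -47.9 303.8] q(grip) 2.602 F [ -1.3  -0.1 -12. ] M [ 0.016 -0.068 -0.028] open 0.109 rot [-3.1408  0.0112  1.1302] j6 0.37 e6 -0.301
B (array([-0.1512,  0.0392, -0.0545]), np.float64(-0.14)) t 44.1 pos [635.3 -47.9 303.8] tilt [-0.0055 -0.0098]
```

Call:
{"api": "carry_out", "payload": {"steps": [[[35,0,0,0.0005,0],[35,0,0,0,0],[35,0,0,-0.054,0],[35,-0.151,0.039,-0.0545,0],[35,-0.151,0.039,-0.0545,0],[35,-0.151,0.039,-0.0545,0],[35,-0.151,0.039,-0.0545,0]]]}}

```text
clock: 44.8
eef_pos: [606.0, -205.3, 361.9]
tcp_rot: [3.138, 0.012, 1.127]
contact_force: [0.6, -0.5, 0.8]
opening: 0.353
```

```bash
python3 -c "
from h import *
st();go('B',2.605,303.5)"
```

```text
t 44.8 pos [ 606.  -205.3  361.9] q(grip) 2.606 F [ 0.6 -0.5  0.8] M [-0.016  0.003 -0.032] open 0.353 rot [3.1383 0.0123 1.1266] j6 0.13 e6 -0.677
B (array([ 0.0051, -0.0022,  0.0584]), np.float64(-0.06)) t 44.8 pos [ 606.  -205.3  361.9] tilt [-0.0023 -0.0125]
```

Call:
{"api": "carry_out", "payload": {"steps": [[[35,0.005,-0.002,0.01,0],[35,0.005,-0.002,0.05,0],[35,0.005,-0.002,0.058,0],[0,0.005,-0.002,0.058,0],[0,0.005,-0.002,0.058,0],[0,0.005,-0.002,0.058,0]]]}}

```text
clock: 45.4
eef_pos: [605.6, -199.3, 303.4]
tcp_rot: [-3.141, 0.012, 1.127]
contact_force: [-2.8, 5.5, -10.7]
opening: 0.11
```

Call:
{"api": "carry_out", "payload": {"steps": [[[0,0,0,0.0002,1]]]}}

```text
clock: 45.5
eef_pos: [605.6, -199.0, 303.4]
tcp_rot: [3.142, 0.013, 1.111]
contact_force: [-1.1, -3.8, -9.0]
opening: 0.111
```

```bash
python3 -c "
from h import *
st()"
```

```text
t 45.5 pos [ 605.6 -199.   303.4] q(grip) 2.622 F [-1.1 -3.8 -9. ] M [-0.808  0.056  0.319] open 0.111 rot [3.1416 0.0126 1.1106] j6 0.15 e6 -0.201
```

Call:
{"api": "carry_out", "payload": {"steps": [[[0,0,0,0.0002,0.7]]]}}

```text
clock: 45.6
eef_pos: [605.6, -198.9, 303.4]
tcp_rot: [3.141, 0.013, 1.098]
contact_force: [-2.3, -1.5, -10.8]
opening: 0.108
```

```bash
python3 -c "
from h import *
st()"
```

```text
t 45.6 pos [ 605.6 -198.9  303.4] q(grip) 2.635 F [ -2.3  -1.5 -10.8] M [-0.31   0.123  0.345] open 0.108 rot [3.1411 0.0133 1.098 ] j6 0.17 e6 0.13
```

Call:
{"api": "carry_out", "payload": {"steps": [[[0,0,0,0,-1.2],[0,0,0,0,-1.2],[35,0,0,0,-1.2],[35,0,0,0,-1.2],[35,0,0,-0.05,-1.2],[35,0,0,-0.1,-1.2],[35,0,0,-0.15,-1.2]]]}}

```text
clock: 46.3
eef_pos: [606.6, -197.1, 456.4]
tcp_rot: [3.139, 0.013, 1.119]
contact_force: [0.9, -0.2, -0.5]
opening: 0.351
```

Call:
{"api": "carry_out", "payload": {"steps": [[[60,-0.05,-0.1,0,0],[60,-0.05,-0.1,0,0],[60,-0.05,-0.1,0,0],[60,-0.05,-0.1,0,0]]]}}

```text
clock: 46.7
eef_pos: [493.7, -198.5, 458.5]
tcp_rot: [3.136, 0.013, 1.118]
contact_force: [2.0, -0.8, -0.1]
opening: 0.599
```

```bash
python3 -c "
from h import *
st()
for n in ('wrist','scene','top'):
  f=grab_frame(n); im=f['image'][:,:,::-1]
  cv2.imwrite(f'pics/{n}9.png',im)
st()"
```

```text
t 46.7 pos [ 493.7 -198.5  458.5] q(grip) 2.615 F [ 2.  -0.8 -0.1] M [ 0.02  -0.009 -0.015] open 0.599 rot [3.1363 0.0126 1.1177] j6 0.08 e6 -0.155
t 46.85 pos [ 496.1 -198.6  457.5] q(grip) 2.614 F [0.3 0.5 0.3] M [ 0.039  0.018 -0.016] open 0.6 rot [3.1371 0.0124 1.1187] j6 0.08 e6 -0.002
```

View pics/wrist9.png

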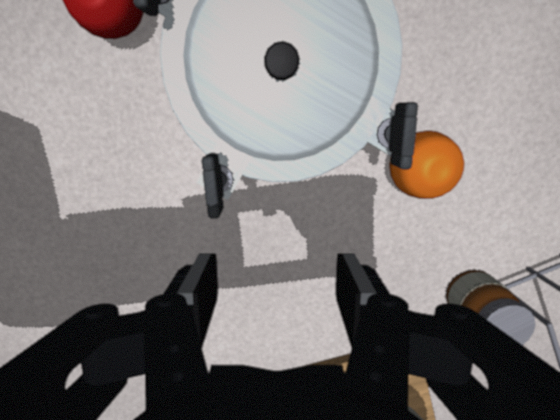

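View pics/scene9.png

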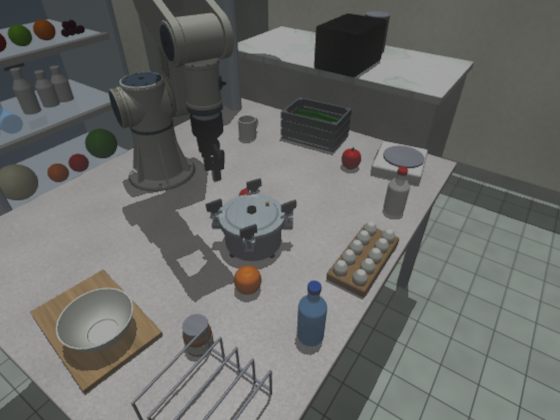

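```bash
python3 -c "
from h import *
st(); print(workorder.sign_off())"
```

```text
t 46.85 pos [ 496.1 -198.6  457.5] q(grip) 2.614 F [0.3 0.5 0.3] M [ 0.039  0.018 -0.016] open 0.6 rot [3.1371 0.0124 1.1187] j6 0.08 e6 -0.002
the job is handed in; nothing more can be done
None
```

The lid is clamped and the job is handed in at 46.9 s. All four nuts felt properly tight at my last check of each, and the arm has let go and stands clear.

**Sequence:** I drew down one facing pair to about 1.4 rad, then the other pair to 1.35–1.4. After that I took all four in crisscross order to about 1.85, 2.05, 2.3 and then onto the rim. The rim was felt at about 2.35–2.45 rad.

| Nut | Final turn (rad) | Torque felt while turning (N m) |
|---|---|---|
| A (facing C) | 2.60 | about 0.33, then backed off about 0.03 rad |
| B (facing D) | 2.61 | about 0.33, then backed off about 0.02 rad |
| C | 2.57 | about 0.29, not rechecked after the last touch-ups |
| D | 2.67 | 0.29, then 0.225 |

- **Torque noise:** single torque readings scatter by about ±0.05 N m, and the two on D disagree. One reading on A was 0.39, close to the 0.4 limit, which is why I backed it off.
- **Not measured directly:** I judged lid height, level and clamp load from torque and turn only. The gripper drifted to about 0.013 rad off vertical, and I allowed for that when positioning it.
- **Bystanders:** in the last pictures the orange, apple and jar look unmoved. I did not measure any of them or look specifically at the pepper. The measured tool force was back to about zero.

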